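# Unpack the stacked make-up kit

### The arm

A 7-joint arm with a two-finger parallel gripper is mounted at the origin on the work surface. World frame = base frame: x ahead of the robot, y to its left, z up, the work surface at z = 0. Lengths are in m, angles in rad, forces in N, time in s.
With the tool pointing down it reaches from about 0.4 to 0.85 m from the base axis. Payload 4.5 kg.
Tool frame: the origin (TCP) lies midway between the tips of the shut fingers; the grasp point (between the pads) lies 19 mm behind it; z points along the fingers, y is the direction in which the jaws open and shut (so a half turn about z gives the same grasp; the last joint's range is limited). The gripper opens to 88 mm and grips with 3 to 60 N. Pads are 18 mm wide; open, the fingers measure 123 mm over their backs; the gripper's body (75 mm by 187 mm) begins 45 mm behind the grasp point.
Start: joints at [1.202, 0.689, -0.195, 1.565, 0.157, 0.902, -0.215], TCP at [0.245, -0.575, 0.239] pointing down, gripper open.
Joint ranges: [-3.01, 3.01], [-0.46, 2.08], [-1.47, 1.51], [0.13, 2.56], [-1, 4.14], [0.04, 2.09], [-2.66, 2.66]. Speed limits (rad/s): [2.57, 2.57, 3.14, 3.14, 3.14, 3.14, 3.14].

### API

Orientations are given as a unit quaternion [x, y, z, w].
In Python, from plant import r gives the robot as it stands. The module is installed in compiled form; this text tells all that it offers.
- The arm moves only by the tool carry_out, never from a script. Its argument "commands" is a list of rows, each a list of 6 numbers: the shift along the tool's x, y, z in m, then the turn, a rotation vector about the tool's x, y, z in degrees. In form: [[dx, dy, dz, wx, wy, wz], ...]. A call has 1 to 12 rows; each row is the pose to reach, as a shift and turn from the pose commanded when the call began, along the tool's axes at that moment; what a row does not reach only later rows make up. A row lasts 1/10 s, in which the tool goes at most 50 mm and 8.59 degrees, less where a joint would pass 70% of its speed; a pose out of reach is approached as far as the arm can. A call with a gripper value outside its range is refused whole. "fingers" is the closure in counts, from 0 (fully open) to 255 (shut), set as the call begins (left out, the last holds). The fingers move at their own pace and stop on an object; "grip_force" is the grip in N (left out, the last holds). Time passes only in rows, so rows that repeat a pose let the fingers close. It gives the time, the measured TCP pose, the force and the opening at its end, in the units of the state.
- r.get_state(): the state, without advancing time (a new reading comes with each control period).
- r.snapshot(name): name is "scene" or "top" or "wrist"; returns a dict with "img" (384x512x3 uint8, blue, green, red), "intrinsics" (3x3 intrinsics, pixels), "extrinsics" (4x4, takes a point from camera to world coordinates); the wrist camera has in their place "tool_from_camera" (4x4, takes a point from camera to tool coordinates, whose origin is the TCP and whose axes are the flange's). Camera axes: x right, y down, z forward; pixel columns grow to the right and rows downward; lengths in m; the calibration is good to about 2 mm. A picture is of the moment at which its call begins: read the wrist's pose just before it. There is no depth.
- r.finish_job(): hands the job in, once; it reports no verdict.
Trained networks look in a picture, given as the dict that the camera call returned (one of the last four; its "shot" number tells which), for a name from the list of things; names that differ only in an ending like _2 or _b are one class to them, and where a whole thing is asked for, a point or a joint stands for the part that bears it (a point fixed in the world has none). Each returns a list of dicts, best first, with "p" (0 to 1); they miss things now and then, are a little off and sometimes report something else, mostly with a low value. They report only what shows in the picture. A call takes as long as a camera call.
- r.spot_in(picture, label): "xyz" ([x, y, z] in m, in world coordinates, good to about 4 mm: the middle of the surface that is visible of it).
- r.spot_point(picture, label): "xyz" ([x, y, z] in m, in world coordinates, good to about 4 mm: a listed point, or the origin of a listed thing).
The state is a dict: "clock": time; "q": joint angles; "qd": joint speeds; "joint_torque": joint torques, N m; "tool_pos": TCP position; "eef_rot": TCP orientation; "contact_force": force on the tool from outside, world axes, zero at the start; "moment": the same for the moment, N m; "opening": opening from 0.0 (shut) to 1.0 (fully open).
Only numpy, scipy, OpenCV 4.12 (cv2) and the standard library are available. Lean on these libraries where they do the work, as an engineer would, in place of code of your own. Each camera call takes 0.05 s, during which the arm holds its last target.

### The job

Take the make-up kit apart from the top down: set the gold-capped jar, then the teal-capped jar, each in the middle of the coaster of its own colour, then slide the clear lid out of the box's tracks and lay it flat on the middle of the dark mat, square with it, grip bar up, and last lift the coral pot out of the box onto the middle of the coral coaster. Keep jars and pot upright, set every piece down gently without dropping it, let go of each before taking the next, and leave the lotion bottle where it stands.

Things in the scene. Friction and masses are not known exactly. Their poses are not given: they have to be found in the camera images.
- gold_jar_mid (a point): Small closed jar, white with a gold-yellow cap: a plain cylinder 38 mm across, 36 mm tall, 70 g. It starts on top of the teal-capped jar, roughly centred. Position is its centre, half-way up; z is its axis, upwards when upright; yaw is meaningless (round).
- teal_jar_mid (a point): Larger closed jar, cream with a teal cap: a plain cylinder 56 mm across, 44 mm tall, 140 g. It starts on the clear lid, to one or the other side of the grip bar (9 mm or more between), under the gold-capped jar; there is room for fingers that close parallel to the bar. Position is its centre, half-way up; z is its axis, upwards when upright; yaw is meaningless (round).
- lid_bar (a point): Loose clear lid, 120 g: plate 152 (x) by 118 (y) by 4 mm, with a black grip bar at its middle 10 mm thick (x), 50 long (y), 25 high. Position is the bar's centre, 16.5 mm above the plate's underside; z up, x along the tracks. It lies under the lips of the box's tracks (2 mm play sideways, 2.5 mm upwards, slight friction) and only comes out by sliding 160 mm straight along its -x.
- box_in (a point): Pale wooden kit box, fixed: 160 (x) by 130 (y) by 44.5 mm tall. Position is the centre of its inner floor, 4 mm above the table; z up, x its length. Open low end (30 mm tall) at -x, +x end walled shut. Mouth between the track lips 108 mm wide (y), inside 152 mm long. The closed lid's underside is 34 mm, its top 38 mm above the table.
- coral_pot_mid (a point): Small coral-red closed pot: a plain cylinder 34 mm across, 26 mm tall, 40 g. It starts standing on the inner floor of the kit box under the clear lid, seen through it, on the other side of the bar from the teal-capped jar. Once the lid is gone there is at least 30 mm free on either side of it across the box (the lid's y). Position is its centre, half-way up; z is its axis, upwards when upright; yaw is meaningless (round).
- gold_place (a point): Top centre of the gold-yellow coaster: a fixed round disc, 80 mm across and 4 mm thick, gold-yellow rim with a paler gold-yellow middle 64 mm across. z is up.
- teal_place (a point): Top centre of the teal coaster: a fixed round disc, 80 mm across and 4 mm thick, teal rim with a paler teal middle 64 mm across. z is up.
- coral_place (a point): Top centre of the coral-red coaster: a fixed round disc, 80 mm across and 4 mm thick, coral-red rim with a paler coral-red middle 64 mm across. z is up.
- lid_place (a point): Top centre of the dark mat for the lid: a fixed rectangle 180 (x) by 142 (y) by 4 mm, nearly black with a grey panel 160 by 122 mm in the middle. x is its long axis; z is up. Either way round will do for the lid.
- lotion_mid (a point): Bystander: white bottle with a green cap, 54 mm across, 130 mm tall. Position is its centre. (Also in the scene, fixed: a black brush cup, 68 mm across, 180 mm tall with its brushes, standing beyond the kit box as seen from the robot, and a flat brush roll far ahead.)

How it is judged:
By the outcome, as a careful person would: the job done as asked, in the order asked, and still so for the second after the job is handed in, with the robot touching nothing.
It also fails if it takes over 112 s, if anything falls off the work surface, if the arm or the gripper's body presses on something with over 40 N, if the wrist force passes 120 N, or if a joint passes its speed limit or range.

## Working session

There is one attempt and no reset: what is moved stays moved. The work goes in short steps, Python scripts to look and compute and a tool call to move; the robot and the scene stay as the last step left them, time stands still between calls to the robot, and variables do not carry over. Pictures are saved under pics/ and viewed, and the job is handed in when it is done.

Besides the shell and the picture viewer there is one more tool, called as name(argument=value, ...), one argument or row to a line, values as JSON. carry_out: Moves the arm, as the interface text tells. Its arguments: {"type":"object","properties":{"commands":{"type":"array","items":{"type":"array","items":{"type":"number"}}},"fingers":{"type":"number"},"grip_force":{"type":"number"}},"required":["commands"]}

```bash
mkdir -p pics
cat > h.py <<'E'
import numpy as np, cv2
from scipy.spatial.transform import Rotation as R
from plant import r
def st():
    s=r.get_state(); print('t',round(s['clock'],2),'pos',np.round(s['tool_pos'],4),'rpy',np.round(R.from_quat(s['eef_rot']).as_matrix(),3).tolist(),'F',np.round(s['contact_force'],1),'op',round(s['opening'],3)); return s
def show(p,n):
    cv2.imwrite('pics/'+n+'.png',p['img'])
E
python3 - <<'E'
from h import *
s=st(); print(s['q'])
for c in ['scene','top']:
    p=r.snapshot(c); show(p,c+'0')
    print(c,p['intrinsics'],p['extrinsics'])
    for l in ['gold_jar_mid','teal_jar_mid','lid_bar','box_in','coral_pot_mid','gold_place','teal_place','coral_place','lid_place','lotion_mid']:
        print(l,[(np.round(d['xyz'],4).tolist(),round(d['p'],2)) for d in r.spot_point(p,l)[:2]])
p=r.snapshot('wrist');show(p,'w0');print(p['tool_from_camera'])
st()
E
```

```text
t 0.0 pos [ 0.2447 -0.5744  0.2379] rpy [[0.92, 0.392, -0.001], [0.392, -0.92, 0.002], [-0.0, -0.002, -1.0]] F [0.7 1.  0.6] op 1.003
[ 1.20180791  0.69000222 -0.19452031  1.56635684  0.1573247   0.90249169
 -0.21509856]
scene [[357.03061514   0.         256.38381614]
 [  0.         357.03061514 185.98404737]
 [  0.           0.           1.        ]] [[ 0.7785654   0.50524156 -0.37224574  0.85584234]
 [ 0.62754163 -0.63173854  0.45508012 -0.24150085]
 [-0.00523659 -0.58790933 -0.80890988  0.81345847]
 [ 0.          0.          0.          1.        ]]
gold_jar_mid [([0.5067, -0.1279, 0.1017], 0.61), ([0.4475, 0.2921, 0.0038], 0.6)]
teal_jar_mid [([0.5051, -0.1236, 0.0619], 0.84)]
lid_bar [([0.5138, -0.1786, 0.054], 0.65)]
box_in []
coral_pot_mid []
gold_place [([0.4552, 0.0838, 0.0034], 0.86)]
teal_place [([0.6246, 0.0713, 0.0015], 0.91)]
coral_place [([0.4474, 0.293, 0.004], 0.85)]
lid_place [([0.6062, 0.2859, 0.0042], 0.93), ([0.502, -0.1224, 0.0595], 0.41)]
lotion_mid [([0.5124, 0.5638, 0.0649], 0.69), ([0.5079, -0.127, 0.0996], 0.25)]
top [[360.0361984    0.         251.29175485
[... 488 characters left out ...]
0061], 0.57)]
box_in []
coral_pot_mid []
gold_place [([0.4615, 0.0832, 0.005], 0.64)]
teal_place [([0.6322, 0.0686, 0.0051], 0.72), ([0.6066, 0.2905, 0.0073], 0.53)]
coral_place [([0.4477, 0.2895, 0.0058], 0.86)]
lid_place [([0.6068, 0.2897, 0.0065], 0.64)]
lotion_mid [([0.5154, 0.5613, 0.0655], 0.65)]
[[ 1.13937551e-04 -9.57059154e-01 -2.89892676e-01  7.48417645e-02]
 [ 9.99999517e-01  3.92144324e-04 -9.01602009e-04 -4.82593477e-04]
 [ 9.76566223e-04 -2.89892433e-01  9.57058736e-01 -1.46692019e-01]
 [ 0.00000000e+00  0.00000000e+00  0.00000000e+00  1.00000000e+00]]
t 1.15 pos [ 0.245  -0.575   0.2388] rpy [[0.92, 0.392, 0.0], [0.392, -0.92, -0.0], [0.0, 0.0, -1.0]] F [ 0.2  0.  -0.5] op 1.0
```

View pics/scene0.png

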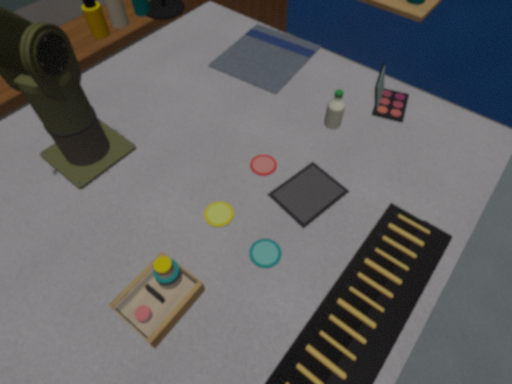

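View pics/top0.png

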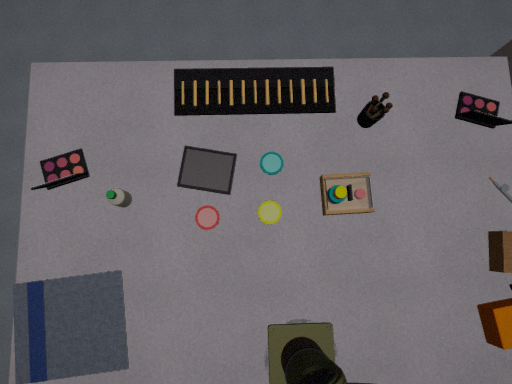

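Run:
```python
import cv2
a=cv2.imread('pics/scene0.png')[245:350,100:215]; b=cv2.imread('pics/top0.png')[165:225,310:385]
cv2.imwrite('pics/za.png',cv2.resize(a,None,fx=6,fy=5.5,interpolation=cv2.INTER_CUBIC)[:600])
cv2.imwrite('pics/zb.png',cv2.resize(b,None,fx=10,fy=10,interpolation=cv2.INTER_CUBIC))
```

```text
(no output)
```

View pics/za.png

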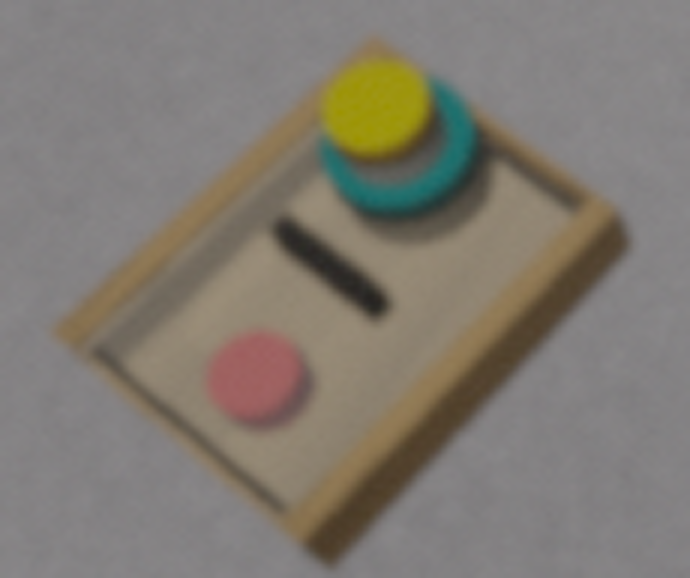

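View pics/zb.png

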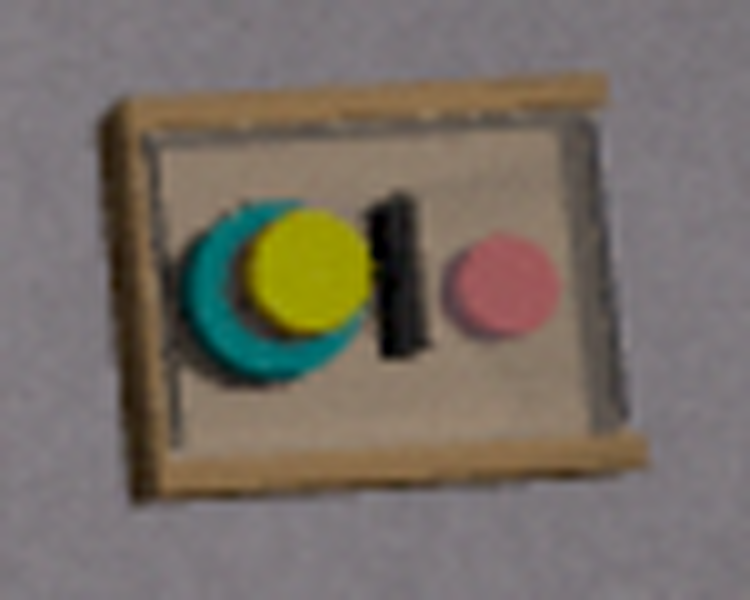

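```bash
cat >> h.py <<'E'
def ry(th):
    c,s=np.cos(np.radians(th)),np.sin(np.radians(th)); return np.array([[c,s,0],[s,-c,0],[0,0,-1.]])
def row(tgt,th,s=None):
    s=s or r.get_state(); R0=R.from_quat(s['eef_rot']).as_matrix()
    d=R0.T@(np.array(tgt)-s['tool_pos']); w=R.from_matrix(R0.T@ry(th)).as_rotvec(degrees=True)
    o=np.round(np.r_[d,w],4).tolist(); print(tgt,th,'->',o); return o
def topx(p,uv,z):
    """pixel to world on plane z; fixed cams"""
    E=p['extrinsics'];K=p['intrinsics']
    d=E[:3,:3]@np.linalg.inv(K)@np.r_[uv,1.]; o=E[:3,3]; return o+d*(z-o[2])/d[2]
def wcam(p,s):
    T=np.eye(4);T[:3,:3]=R.from_quat(s['eef_rot']).as_matrix();T[:3,3]=s['tool_pos']
    p['extrinsics']=T@p['tool_from_camera']; return p
E
python3 - <<'E'
from h import *
row([.51,-.16,.28],90)
row([.40,-.40,.30],55)
p=r.snapshot('wrist');print(p.keys(),p['intrinsics'])
t=r.snapshot('top')
for uv in [(372,112),(367,122),(385,98),(320.5,175.5),(370.5,172.5),(323.5,214.5),(374.5,211)]: print(uv,topx(t,uv,0.1 if uv[1]<123 else .0445))
E
```

```text
[0.51, -0.16, 0.28] 90 -> [0.4064, -0.2779, -0.0413, 0.0086, 0.0032, -66.9197]
[0.4, -0.4, 0.3] 55 -> [0.2112, -0.1003, -0.0612, 0.0088, 0.0004, -31.9197]
dict_keys(['img', 'intrinsics', 'tool_from_camera', 'shot']) [[284.41891578   0.         256.44830951]
 [  0.         284.41891578 192.92973191]
 [  0.           0.           1.        ]]
(372, 112) [ 0.76243184 -0.24864258  0.1       ]
(367, 122) [ 0.72941491 -0.22987755  0.1       ]
(385, 98) [ 0.80885037 -0.29479269  0.1       ]
(320.5, 175.5) [ 0.56952047 -0.08330542  0.0445    ]
(370.5, 172.5) [ 0.57565009 -0.24874696  0.0445    ]
(323.5, 214.5) [ 0.44209857 -0.08565311  0.0445    ]
(374.5, 211) [ 0.44904148 -0.25176605  0.0445    ]
```

carry_out(
  commands=[
    [0.04, -0.028, -0.04, 0, 0, -7],
    [0.08, -0.056, -0.041, 0, 0, -14],
    [0.12, -0.083, -0.041, 0, 0, -21],
    [0.16, -0.11, -0.041, 0, 0, -28],
    [0.2, -0.138, -0.041, 0, 0, -35],
    [0.24, -0.166, -0.041, 0, 0, -42],
    [0.28, -0.193, -0.041, 0, 0, -49],
    [0.32, -0.221, -0.041, 0, 0, -56],
    [0.36, -0.25, -0.041, 0, 0, -63],
    [0.406, -0.278, -0.041, 0, 0, -67],
    [0.406, -0.278, -0.041, 0, 0, -67],
    [0.406, -0.278, -0.041, 0, 0, -67],
  ],
)

```text
clock: 2.45
tool_pos: [0.5102, -0.1586, 0.2798]
eef_rot: [0.706, 0.709, 0.0, 0.0]
contact_force: [0.3, -0.6, -0.5]
opening: 1.0
```

Run:
```python
from h import *
s=st(); print(np.round(s['q'],2))
p=wcam(r.snapshot('wrist'),s); show(p,'w1')
for l in ['gold_jar_mid','teal_jar_mid','lid_bar','box_in','coral_pot_mid']:
    print(l,[(np.round(d['xyz'],4).tolist(),round(d['p'],2)) for d in r.spot_point(p,l)[:2]])
np.save('w1E.npy',p['extrinsics']);np.save('wK.npy',p['intrinsics'])
st()
```

```text
t 2.45 pos [ 0.5102 -0.1586  0.2798] rpy [[-0.004, 1.0, 0.0], [1.0, 0.004, 0.0], [0.0, 0.0, -1.0]] F [ 0.3 -0.6 -0.5] op 1.0
[ 0.55  0.55 -0.53  1.78  0.35  0.9  -0.13]
gold_jar_mid [([0.5047, -0.1258, 0.1031], 0.66)]
teal_jar_mid [([0.5028, -0.1265, 0.0604], 0.59)]
lid_bar [([0.5128, -0.1743, 0.0513], 0.64)]
box_in []
coral_pot_mid [([0.5075, -0.1287, 0.1005], 0.29)]
t 2.75 pos [ 0.5087 -0.1618  0.2797] rpy [[0.002, 1.0, -0.001], [1.0, -0.002, -0.001], [-0.001, -0.001, -1.0]] F [-0.1 -0.9  0.6] op 1.0
```

View pics/w1.png

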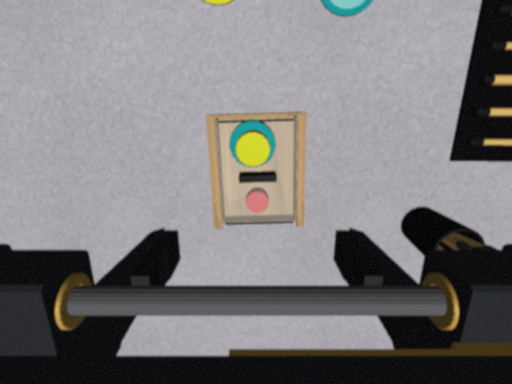

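```bash
cat >> h.py <<'E'
def blobs(p,lo,hi,z,roi=None,minA=40):
    hsv=cv2.cvtColor(p['img'],cv2.COLOR_BGR2HSV); m=cv2.inRange(hsv,np.array(lo),np.array(hi))
    if roi: 
        k=np.zeros_like(m);k[roi[1]:roi[3],roi[0]:roi[2]]=255;m&=k
    c,_=cv2.findContours(m,cv2.RETR_EXTERNAL,cv2.CHAIN_APPROX_NONE); out=[]
    for x in c:
        if cv2.contourArea(x)<minA: continue
        P=np.array([topx(p,uv,z) for uv in x[:,0,:].astype(float)])[:,:2]
        e=cv2.minEnclosingCircle(P.astype(np.float32)*1000); rc=cv2.minAreaRect((P*1000).astype(np.float32))
        M=cv2.moments(x); cc=topx(p,(M['m10']/M['m00'],M['m01']/M['m00']),z)
        print('px',np.round([M['m10']/M['m00'],M['m01']/M['m00']],1),'A',cv2.contourArea(x),'cen',np.round(cc[:2],4),'circ',np.round(e[0],1),round(e[1],1),'rect',np.round(rc[0],1),np.round(rc[1],1),round(rc[2],1))
        out.append((x,P))
    return out
E
python3 - <<'E'
from h import *
s=st()
p=wcam(r.snapshot('wrist'),s); show(p,'w2')
print('gold');blobs(p,[25,120,60],[35,255,255],.118)
print('teal');blobs(p,[80,120,40],[100,255,255],.082)
print('bar');blobs(p,[0,0,0],[180,255,40],.063,(225,160,290,190))
print('pot');blobs(p,[170,60,80],[180,255,255],.030);blobs(p,[0,90,80],[10,255,255],.030)
t=r.snapshot('top')
print('TOP gold');blobs(t,[25,120,60],[35,255,255],.118)
print('at .004');blobs(t,[25,120,60],[35,255,255],.004)
print('teal');blobs(t,[80,100,40],[100,255,255],.004)
print('coral');blobs(t,[170,60,80],[180,255,255],.004);blobs(t,[0,90,80],[10,255,255],.004)
print('mat');blobs(t,[0,0,0],[180,255,75],.004,(170,135,245,205))
c=r.snapshot('scene')
print('SC gold');blobs(c,[25,120,60],[35,255,255],.118)
print('at .004');blobs(c,[25,120,60],[35,255,255],.004)
print('teal');blobs(c,[80,100,40],[100,255,255],.004)
print('coral');blobs(c,[170,60,80],[180,255,255],.004);blobs(c,[0,90,80],[10,255,255],.004)
print('mat');blobs(c,[0,0,0],[180,255,75],.004,(260,155,360,232))
E
```

```text
t 2.75 pos [ 0.5087 -0.1618  0.2797] rpy [[0.002, 1.0, -0.001], [1.0, -0.002, -0.001], [-0.001, -0.001, -1.0]] F [-0.1 -0.9  0.6] op 1.0
gold
px [253.6 145.2] A 884.0 cen [ 0.5053 -0.126 ] circ [ 505.3 -126.2] 18.7 rect [ 505.2 -126.1] [36.4 35.7] 89.9
teal
px [252.8 130. ] A 452.5 cen [ 0.504  -0.1127] circ [ 504.5 -125. ] 27.2 rect [ 504.3 -121.2] [52.3 45.1] 3.6
px [345.8   5.4] A 234.5 cen [0.6027 0.0158] circ [603.5  20.7] 23.1 rect [603.5  15.7] [10.1 46.1] 89.9
bar
px [256.5 172.4] A 96.0 cen [ 0.5083 -0.1684] circ [ 510.8 -169.9] 22.1 rect [ 510.8 -169.7] [43.5  8.4] 2.5
pot
px [258.3 197.5] A 312.0 cen [ 0.5108 -0.2134] circ [ 511.1 -214.3] 16.9 rect [ 511.1 -214.3] [33.8 27.9] 89.5
px [255.6 204.1] A 72.5 cen [ 0.5069 -0.2236] circ [ 511.1 -216.7] 15.9 rect [ 510.6 -222.7] [17.8 31.3] 85.3
TOP gold
px [269.4 211.9] A 411.0 cen [0.449  0.0936] circ [449.2  93.5] 35.8 rect [450.4  93.3] [69.1 69.1] 88.2
px [340.6 191.7] A 104.5 cen [ 0.5047 -0.125 ] circ [ 504.  -125.6] 19.5 rect [ 504.7 -125.6] [36.1 35.4] 42.4
at .004
px [269.4 211.9] A 411.0 cen [0.4583 0.0847] circ [458.5
[... 2398 characters left out ...]
irc [641.9 773.9] 23.1 rect [640.  772.4] [36.4 42.3] 62.1
px [385.6  97.3] A 102.5 cen [0.5928 0.7802] circ [591.3 780.4] 41.0 rect [592.7 781. ] [29.9 81.4] 18.5
px [141.9 312.6] A 139.0 cen [ 0.5032 -0.2177] circ [ 503.4 -217.9] 15.8 rect [ 503.  -217.3] [29.9 29.4] 89.6
px [262.9 164.6] A 399.0 cen [0.4497 0.2863] circ [449.5 286.8] 39.3 rect [450.3 285.8] [76.4 75.6] 38.6
px [395.5 112.3] A 65.0 cen [0.6528 0.7327] circ [651.9 733.2] 20.3 rect [652.3 733.3] [35.3 39.2] 26.5
px [382.2 109. ] A 63.5 cen [0.6112 0.7201] circ [608.5 721.2] 22.7 rect [611.8 720.8] [41.1 32.3] 87.5
mat
px [307.8 194. ] A 2510.5 cen [0.6112 0.2812] circ [608.9 285.6] 108.4 rect [609.  285.6] [175.1 137. ] 79.6
```

carry_out(
  commands=[
    [0.036, -0.0035, 0.03, 0, 0, 0],
    [0.036, -0.0035, 0.07, 0, 0, 0],
    [0.036, -0.0035, 0.11, 0, 0, 0],
    [0.036, -0.0035, 0.145, 0, 0, 0],
    [0.036, -0.0035, 0.17, 0, 0, 0],
    [0.036, -0.0035, 0.185, 0, 0, 0],
    [0.036, -0.0035, 0.192, 0, 0, 0],
    [0.036, -0.0035, 0.192, 0, 0, 0],
    [0.036, -0.0035, 0.192, 0, 0, 0],
  ],
)

```text
clock: 3.8
tool_pos: [0.5066, -0.1243, 0.0884]
eef_rot: [0.707, 0.708, 0.0, 0.001]
contact_force: [-0.3, 0.5, -0.4]
opening: 0.997
```

carry_out(
  commands=[
    [0, 0, 0, 0, 0, 0],
    [0, 0, 0, 0, 0, 0],
    [0, 0, 0, 0, 0, 0],
    [0, 0, 0, 0, 0, 0],
    [0, 0, 0, 0, 0, 0],
    [0, 0, 0, 0, 0, 0],
    [0, 0, 0, 0, 0, 0],
  ],
  fingers=255,
  grip_force=12,
)

```text
clock: 4.5
tool_pos: [0.506, -0.1241, 0.0877]
eef_rot: [0.707, 0.708, -0.0, 0.0]
contact_force: [0.0, -0.0, 0.6]
opening: 0.427
```

Run:
```python
from h import *
s=st()
p=wcam(r.snapshot('wrist'),s); show(p,'w3')
row([.505,-.126,.20],90);row([.459,.083,.20],90)
```

```text
t 4.5 pos [ 0.506  -0.1241  0.0877] rpy [[-0.001, 1.0, 0.0], [1.0, 0.001, -0.0], [-0.0, 0.0, -1.0]] F [ 0.  -0.   0.6] op 0.427
[0.505, -0.126, 0.2] 90 -> [-0.0019, -0.001, -0.1123, 0.0004, 0.0033, 0.0799]
[0.459, 0.083, 0.2] 90 -> [0.2071, -0.0467, -0.1123, 0.0004, 0.0033, 0.0799]
```

View pics/w3.png

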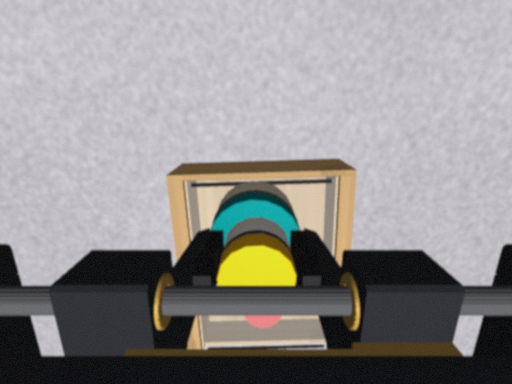

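carry_out(
  commands=[
    [0, 0, -0.01, 0, 0, 0],
    [0, 0, -0.035, 0, 0, 0],
    [0, 0, -0.07, 0, 0, 0],
    [0.02, -0.005, -0.1, 0, 0, 0],
    [0.05, -0.01, -0.112, 0, 0, 0],
    [0.085, -0.019, -0.112, 0, 0, 0],
    [0.12, -0.027, -0.112, 0, 0, 0],
    [0.155, -0.035, -0.112, 0, 0, 0],
    [0.185, -0.042, -0.112, 0, 0, 0],
    [0.2, -0.0455, -0.112, 0, 0, 0],
    [0.207, -0.047, -0.112, 0, 0, 0],
    [0.207, -0.047, -0.112, 0, 0, 0],
  ],
)

```text
clock: 5.75
tool_pos: [0.4586, 0.0835, 0.2001]
eef_rot: [0.706, 0.708, 0.0, 0.0]
contact_force: [0.1, 0.1, -0.7]
opening: 0.425
```

carry_out(
  commands=[
    [0, 0, 0, 0, 0, 0],
    [0, 0, 0, 0, 0, 0],
  ],
)

```text
clock: 5.95
tool_pos: [0.459, 0.0814, 0.1997]
eef_rot: [0.707, 0.707, -0.0, 0.0]
contact_force: [0.8, -0.3, -0.3]
opening: 0.428
```

Run:
```python
from h import *
s=st()
p=wcam(r.snapshot('wrist'),s); show(p,'w4')
print('at .004');blobs(p,[25,110,50],[35,255,255],.004)
print('held');blobs(p,[25,110,50],[35,255,255],s['tool_pos'][2]+.031)
blobs(p,[80,100,40],[100,255,255],.004)
```

```text
t 5.95 pos [0.459  0.0814 0.1997] rpy [[0.001, 1.0, -0.0], [1.0, -0.001, -0.001], [-0.001, -0.0, -1.0]] F [ 0.8 -0.3 -0.3] op 0.428
at .004
px [256.3 268.3] A 2633.5 cen [ 0.4583 -0.0545] circ [458.4 -71.3] 56.2 rect [458.4 -50.9] [ 63.3 112.2] 90.0
px [256.5 168. ] A 3092.0 cen [0.4586 0.085 ] circ [458.6  83.7] 39.4 rect [458.7  83.8] [77.4 77.6] 90.0
held
px [256.3 268.3] A 2633.5 cen [0.4586 0.0854] circ [458.7  79.7] 19.0 rect [458.7  86.6] [21.4 37.9] 90.0
px [256.5 168. ] A 3092.0 cen [0.4588 0.1326] circ [458.8 132.1] 13.3 rect [458.8 132.2] [26.1 26.2] 90.0
px [294.5 340.6] A 661.0 cen [ 0.5151 -0.1771] circ [ 515.6 -187.2] 32.7 rect [ 515.6 -174.4] [36.9 64.9] 90.0
px [390.8 177.6] A 2981.0 cen [0.6248 0.0728] circ [624.8  71.7] 39.4 rect [624.4  71.3] [77.4 78.1] 9.5
```

View pics/w4.png

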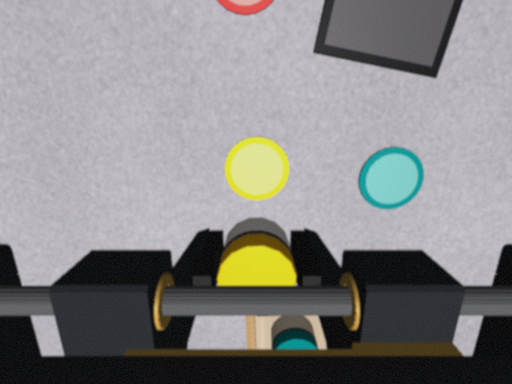

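carry_out(
  commands=[
    [0.004, 0, 0.03, 0, 0, 0],
    [0.004, 0, 0.07, 0, 0, 0],
    [0.004, 0, 0.11, 0, 0, 0],
    [0.004, 0, 0.145, 0, 0, 0],
    [0.004, 0, 0.165, 0, 0, 0],
    [0.004, 0, 0.176, 0, 0, 0],
    [0.004, 0, 0.182, 0, 0, 0],
    [0.004, 0, 0.185, 0, 0, 0],
    [0.004, 0, 0.187, 0, 0, 0],
    [0.004, 0, 0.188, 0, 0, 0],
    [0.004, 0, 0.1885, 0, 0, 0],
    [0.004, 0, 0.189, 0, 0, 0],
  ],
)

```text
clock: 7.2
tool_pos: [0.459, 0.0868, 0.0111]
eef_rot: [0.707, 0.708, 0.0, 0.0]
contact_force: [0.3, -0.1, -0.5]
opening: 0.426
```

carry_out(
  commands=[
    [0, 0, 0, 0, 0, 0],
    [0, 0, 0.0005, 0, 0, 0],
    [0, 0, 0.001, 0, 0, 0],
    [0, 0, 0.001, 0, 0, 0],
  ],
)

```text
clock: 7.6
tool_pos: [0.4588, 0.0868, 0.0097]
eef_rot: [0.707, 0.708, 0.0, 0.0]
contact_force: [0.2, 1.1, 0.0]
opening: 0.422
```

carry_out(
  commands=[
    [-0.001, 0, 0, 0, 0, 0],
    [-0.001, 0, 0.0005, 0, 0, 0],
    [-0.001, 0, 0.001, 0, 0, 0],
    [-0.001, 0, 0.001, 0, 0, 0],
  ],
)

```text
clock: 8.0
tool_pos: [0.4588, 0.0858, 0.0096]
eef_rot: [0.707, 0.708, 0.0, 0.0]
contact_force: [-1.5, -0.1, 11.2]
opening: 0.426
```

carry_out(
  commands=[
    [0, 0, -0.0008, 0, 0, 0],
    [0, 0, -0.0008, 0, 0, 0],
  ],
)

```text
clock: 8.2
tool_pos: [0.4588, 0.0857, 0.0097]
eef_rot: [0.707, 0.708, 0.0, 0.0]
contact_force: [0.3, -0.2, 4.9]
opening: 0.432
```

carry_out(
  commands=[
    [0, 0, 0, 0, 0, 0],
    [0, 0, 0, 0, 0, 0],
    [0, 0, 0, 0, 0, 0],
    [0, 0, 0, 0, 0, 0],
    [0, 0, -0.01, 0, 0, 0],
    [0, 0, -0.04, 0, 0, 0],
    [0, 0, -0.08, 0, 0, 0],
    [0, 0, -0.12, 0, 0, 0],
    [0, 0, -0.16, 0, 0, 0],
    [0, 0, -0.16, 0, 0, 0],
    [0, 0, -0.16, 0, 0, 0],
  ],
  fingers=0,
)

```text
clock: 9.3
tool_pos: [0.459, 0.0854, 0.17]
eef_rot: [0.707, 0.707, 0.001, 0.001]
contact_force: [-0.1, -0.7, -0.9]
opening: 1.0
```

Run:
```python
from h import *
s=st()
p=wcam(r.snapshot('wrist'),s); show(p,'w5')
print('jar');blobs(p,[25,110,50],[35,255,255],.040)
print('coaster');blobs(p,[25,40,50],[35,255,255],.004)
row([.504,-.1252,.049],90); row([.504,-.1252,.15],91)
```

```text
t 9.3 pos [0.459  0.0854 0.17  ] rpy [[-0.001, 1.0, 0.002], [1.0, 0.001, -0.0], [-0.0, 0.002, -1.0]] F [-0.1 -0.7 -0.9] op 1.0
jar
px [256.1 177. ] A 3618.5 cen [0.4586 0.0938] circ [458.7  92.6] 35.0 rect [458.5  92.6] [69.  69.3] 20.8
coaster
px [256.2 177.2] A 3800.0 cen [0.4586 0.0849] circ [458.3  83.5] 40.6 rect [458.5  83.1] [79.6 80.2] 0.0
[0.504, -0.1252, 0.049] 90 -> [-0.2104, 0.0455, 0.1202, -0.0345, 0.0447, 0.049]
[0.504, -0.1252, 0.15] 91 -> [-0.2105, 0.0455, 0.0192, -0.0348, 0.0444, -0.951]
```

View pics/w5.png

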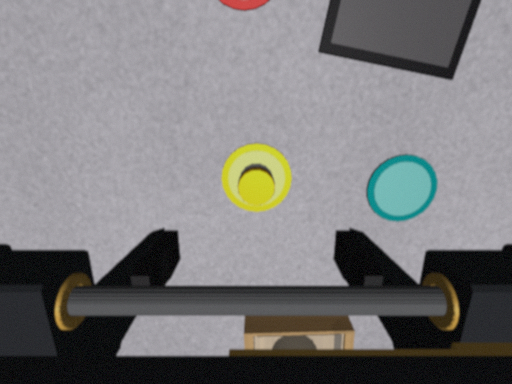

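carry_out(
  commands=[
    [-0.02, 0.0045, 0, 0, 0, 0],
    [-0.055, 0.012, 0, 0, 0, 0],
    [-0.095, 0.021, 0, 0, 0, 0],
    [-0.135, 0.03, 0, 0, 0, 0],
    [-0.17, 0.038, 0, 0, 0, -1],
    [-0.195, 0.043, 0, 0, 0, -1],
    [-0.206, 0.045, 0, 0, 0, -1],
    [-0.21, 0.0455, 0, 0, 0, -1],
    [-0.21, 0.0455, 0, 0, 0, -1],
    [-0.21, 0.0455, 0, 0, 0, -1],
  ],
)

```text
clock: 10.35
tool_pos: [0.5043, -0.1221, 0.1694]
eef_rot: [0.699, 0.715, 0.0, -0.001]
contact_force: [-0.7, 0.1, -0.3]
opening: 1.0
```

Run:
```python
from h import *
s=st()
p=wcam(r.snapshot('wrist'),s); show(p,'w6')
print('teal');blobs(p,[80,100,40],[100,255,255],.082)
print('bar');blobs(p,[0,0,0],[180,255,40],.063,(200,190,312,245))
print(r.spot_point(p,'teal_jar_mid')[:1],r.spot_point(p,'lid_bar')[:1])
```

```text
t 10.35 pos [ 0.5043 -0.1221  0.1694] rpy [[-0.022, 1.0, -0.0], [1.0, 0.022, 0.001], [0.001, -0.0, -1.0]] F [-0.7  0.1 -0.3] op 1.0
teal
px [257.1 200.4] A 3033.0 cen [ 0.5046 -0.1241] circ [ 504.9 -125.4] 29.6 rect [ 504.9 -125.6] [53.2 58.5] 1.3
px [385.4  13.8] A 718.5 cen [0.594  0.0198] circ [594.3  28.2] 26.1 rect [594.5  20.3] [52.2 16.5] 1.2
bar
px [262.8 237.7] A 566.5 cen [ 0.5111 -0.1685] circ [ 510.8 -170.3] 23.5 rect [ 510.9 -167.3] [46.1 16. ] 1.3
[{'xyz': [0.5001, -0.1251, 0.0614], 'p': 0.82}] [{'xyz': [0.5137, -0.1766, 0.0516], 'p': 0.76}]
```

View pics/w6.png

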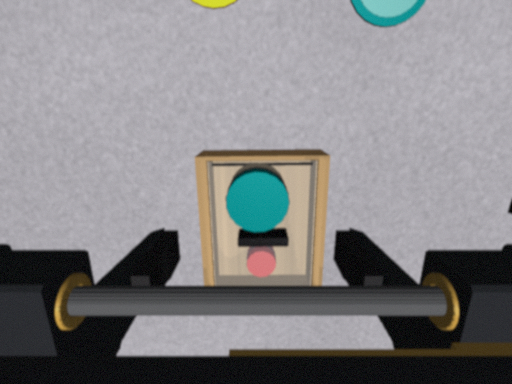

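carry_out(
  commands=[
    [0, 0, 0.03, 0, 0, 0],
    [0, 0, 0.065, 0, 0, 0],
    [0, 0, 0.09, 0, 0, 0],
    [0, 0, 0.107, 0, 0, 0],
    [0, 0, 0.115, 0, 0, 0],
    [0, 0, 0.119, 0, 0, 0],
    [0, 0, 0.119, 0, 0, 0],
    [0, 0, 0.119, 0, 0, 0],
  ],
)

```text
clock: 11.3
tool_pos: [0.5051, -0.1241, 0.0513]
eef_rot: [0.7, 0.714, 0.0, 0.001]
contact_force: [0.2, -0.4, 0.8]
opening: 1.002
```

carry_out(
  commands=[
    [0, 0, 0, 0, 0, 0],
    [0, 0, 0, 0, 0, 0],
    [0, 0, 0, 0, 0, 0],
    [0, 0, 0, 0, 0, 0],
    [0, 0, 0, 0, 0, 0],
    [0, 0, 0, 0, 0, 0],
  ],
  fingers=255,
  grip_force=15,
)

```text
clock: 11.9
tool_pos: [0.5046, -0.1242, 0.0507]
eef_rot: [0.7, 0.714, 0.0, 0.0]
contact_force: [-0.6, -0.8, 0.9]
opening: 0.63
```

carry_out(
  commands=[
    [0, 0, -0.005, 0, 0, 0],
    [0, 0, -0.015, 0, 0, 0],
    [0, 0, -0.035, 0, 0, 0],
    [0, 0, -0.07, 0, 0, 0],
    [0, 0, -0.11, 0, 0, 0],
    [0, 0, -0.14, 0, 0, 0],
    [0, 0, -0.15, 0, 0, 0],
    [0, 0, -0.15, 0, 0, 0],
    [0, 0, -0.15, 0, 0, 0],
  ],
)

```text
clock: 12.8
tool_pos: [0.5036, -0.1244, 0.1996]
eef_rot: [0.7, 0.714, -0.001, -0.001]
contact_force: [0.2, 0.4, -2.4]
opening: 0.629
```

Run:
```python
from h import *
s=st()
p=wcam(r.snapshot('wrist'),s); show(p,'w7')
row([.6247,.0717,.20],91)
```

```text
t 12.8 pos [ 0.5036 -0.1244  0.1996] rpy [[-0.019, 1.0, -0.002], [1.0, 0.019, -0.0], [-0.0, -0.002, -1.0]] F [ 0.2  0.4 -2.4] op 0.629
[0.6247, 0.0717, 0.2] 91 -> [0.1936, 0.125, -0.0012, -0.1641, -0.0043, 0.0826]
```

View pics/w7.png

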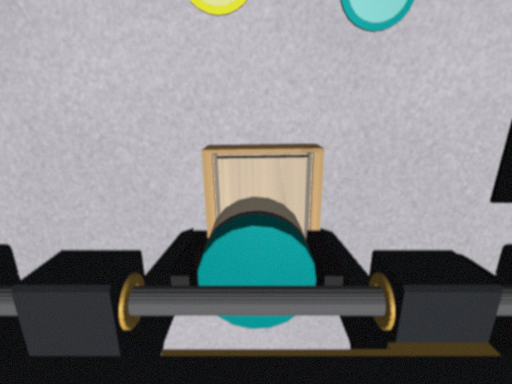

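carry_out(
  commands=[
    [0.02, 0.013, 0, 0, 0, 0],
    [0.05, 0.032, 0, 0, 0, 0],
    [0.085, 0.054, 0, 0, 0, 0],
    [0.12, 0.077, 0, 0, 0, 0],
    [0.15, 0.096, 0, 0, 0, 0],
    [0.175, 0.112, 0, 0, 0, 0],
    [0.19, 0.122, 0, 0, 0, 0],
    [0.1945, 0.125, 0, 0, 0, 0],
    [0.1945, 0.125, 0.01, 0, 0, 0],
    [0.1945, 0.125, 0.03, 0, 0, 0],
    [0.1945, 0.125, 0.05, 0, 0, 0],
    [0.1945, 0.125, 0.05, 0, 0, 0],
  ],
)

```text
clock: 14.05
tool_pos: [0.6227, 0.0695, 0.1466]
eef_rot: [0.701, 0.713, -0.004, -0.001]
contact_force: [-0.6, 0.3, -1.7]
opening: 0.629
```

Run:
```python
from h import *
s=st()
p=wcam(r.snapshot('wrist'),s); show(p,'w8')
print('teal');blobs(p,[80,100,40],[100,255,255],.004)
print('held');blobs(p,[80,100,40],[100,255,255],s['tool_pos'][2]+.0313)
```

```text
t 14.05 pos [0.6227 0.0695 0.1466] rpy [[-0.017, 1.0, -0.008], [1.0, 0.017, -0.004], [-0.004, -0.008, -1.0]] F [-0.6  0.3 -1.7] op 0.629
teal
px [256.2 320. ] A 640.0 cen [ 0.6239 -0.1067] circ [ 622.9 -100.7] 44.7 rect [ 623.1 -108.2] [89.4 17.9] 1.4
px [256.3 254.9] A 6930.5 cen [ 0.6225 -0.0169] circ [622.5 -38.1] 72.2 rect [622.2 -12. ] [140.2  92.1] 1.3
px [260.7 167.7] A 1080.5 cen [0.6254 0.0843] circ [625.   71.5] 39.3 rect [625.3  77.9] [65.7 78. ] 87.7
held
px [256.2 320. ] A 640.0 cen [0.6229 0.045 ] circ [622.6  47.3] 17.8 rect [622.6  44.3] [35.6  7.1] 1.4
px [256.3 254.9] A 6930.5 cen [0.6224 0.0807] circ [622.4  72.3] 28.8 rect [622.3  82.7] [55.8 36.7] 1.3
px [260.7 167.7] A 1080.5 cen [0.6235 0.121 ] circ [623.4 115.9] 15.6 rect [623.5 118.5] [26.2 31.1] 87.7
```

View pics/w8.png

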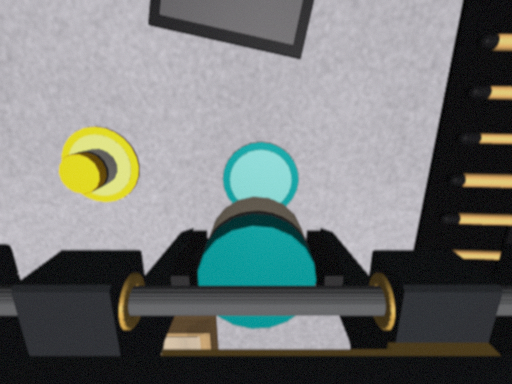

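carry_out(
  commands=[
    [0, 0, 0.03, 0, 0, 0],
    [0, 0, 0.06, 0, 0, 0],
    [0, 0, 0.09, 0, 0, 0],
    [0, 0, 0.11, 0, 0, 0],
    [0, 0, 0.12, 0, 0, 0],
    [0, 0, 0.126, 0, 0, 0],
    [0, 0, 0.129, 0, 0, 0],
    [0, 0, 0.13, 0, 0, 0],
    [0, 0, 0.13, 0, 0, 0],
    [0, 0, 0.13, 0, 0, 0],
  ],
)

```text
clock: 15.1
tool_pos: [0.6263, 0.0728, 0.0213]
eef_rot: [0.7, 0.714, 0.001, 0.0]
contact_force: [0.8, 0.6, -1.8]
opening: 0.631
```

carry_out(
  commands=[
    [0, -0.001, 0.001, 0, 0, 0],
    [0, -0.001, 0.002, 0, 0, 0],
    [0, -0.001, 0.003, 0, 0, 0],
    [0, -0.001, 0.0033, 0, 0, 0],
    [0, -0.001, 0.0036, 0, 0, 0],
    [0, -0.001, 0.0036, 0, 0, 0],
  ],
)

```text
clock: 15.7
tool_pos: [0.6248, 0.0727, 0.0168]
eef_rot: [0.7, 0.714, -0.0, -0.0]
contact_force: [0.1, 0.1, -1.8]
opening: 0.633
```

carry_out(
  commands=[
    [0, 0, 0.0003, 0, 0, 0],
    [0, 0, 0.0006, 0, 0, 0],
    [0, 0, 0.0006, 0, 0, 0],
  ],
)

```text
clock: 16.0
tool_pos: [0.6249, 0.0727, 0.0167]
eef_rot: [0.7, 0.714, 0.0, 0.0]
contact_force: [-0.9, -0.1, 3.4]
opening: 0.63
```

carry_out(
  commands=[
    [0, 0, -0.0003, 0, 0, 0],
    [0, 0, -0.0003, 0, 0, 0],
    [0, 0, -0.0003, 0, 0, 0],
    [0, 0, -0.0003, 0, 0, 0],
    [0, 0, -0.0003, 0, 0, 0],
    [0, 0, -0.01, 0, 0, 0],
    [0, 0, -0.04, 0, 0, 0],
    [0, 0, -0.08, 0, 0, 0],
    [0, 0, -0.12, 0, 0, 0],
    [0, 0, -0.16, 0, 0, 0],
    [0, 0, -0.165, 0, 0, 0],
    [0, 0, -0.165, 0, 0, 0],
  ],
  fingers=0,
)

```text
clock: 17.2
tool_pos: [0.6255, 0.0729, 0.1831]
eef_rot: [0.7, 0.714, 0.001, 0.001]
contact_force: [-0.3, 0.0, -0.9]
opening: 0.999
```

Run:
```python
from h import *
s=st()
p=wcam(r.snapshot('wrist'),s); show(p,'w9')
row([.511,-.171,.19],181.5)
```

```text
t 17.2 pos [0.6255 0.0729 0.1831] rpy [[-0.019, 1.0, 0.003], [1.0, 0.019, 0.0], [0.0, 0.003, -1.0]] F [-0.3  0.  -0.9] op 0.999
[0.511, -0.171, 0.19] 181.5 -> [-0.2412, -0.1181, -0.0084, -0.0228, 0.0322, -90.4234]
```

View pics/w9.png

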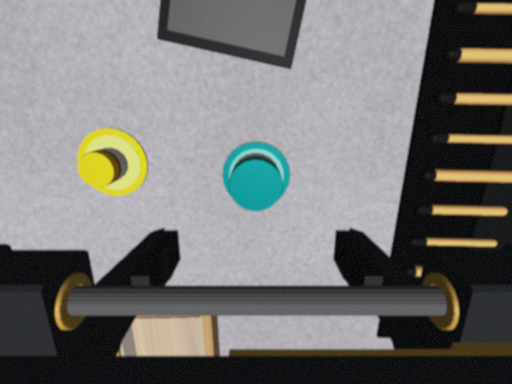

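carry_out(
  commands=[
    [-0.02, -0.01, -0.005, 0, 0, -8],
    [-0.045, -0.022, -0.008, 0, 0, -16],
    [-0.075, -0.036, -0.008, 0, 0, -24],
    [-0.105, -0.051, -0.008, 0, 0, -32],
    [-0.135, -0.066, -0.008, 0, 0, -40],
    [-0.165, -0.08, -0.008, 0, 0, -48],
    [-0.19, -0.093, -0.008, 0, 0, -56],
    [-0.21, -0.103, -0.008, 0, 0, -64],
    [-0.225, -0.11, -0.008, 0, 0, -72],
    [-0.235, -0.115, -0.008, 0, 0, -80],
    [-0.2412, -0.118, -0.008, 0, 0, -88],
    [-0.2412, -0.118, -0.008, 0, 0, -90.4],
  ],
)

```text
clock: 18.45
tool_pos: [0.5093, -0.1721, 0.187]
eef_rot: [-0.014, 1.0, 0.0, -0.002]
contact_force: [0.8, -0.0, -0.6]
opening: 1.001
```

carry_out(
  commands=[
    [0, 0, 0, 0, 0, 0],
    [0, 0, 0, 0, 0, 0],
    [0, 0, 0, 0, 0, 0],
  ],
)

```text
clock: 18.75
tool_pos: [0.5111, -0.1703, 0.1888]
eef_rot: [-0.013, 1.0, 0.0, -0.001]
contact_force: [1.1, 0.5, -0.8]
opening: 1.0
```

Run:
```python
from h import *
s=st();print(np.round(s['q'],2))
p=wcam(r.snapshot('wrist'),s); show(p,'w10')
o=blobs(p,[0,0,0],[180,255,45],.063,(180,150,330,245))
print(r.spot_point(p,'lid_bar')[:1])
print('pot');blobs(p,[170,60,80],[180,255,255],.030);
hsv=p['img']; np.save('w10E.npy',p['extrinsics'])
im=cv2.resize(p['img'][100:245,150:360],None,fx=3.8,fy=3.8,interpolation=cv2.INTER_CUBIC);cv2.imwrite('pics/w10z.png',im)
```

```text
t 18.75 pos [ 0.5111 -0.1703  0.1888] rpy [[-1.0, -0.026, -0.001], [-0.026, 1.0, 0.0], [0.001, 0.0, -1.0]] F [ 1.1  0.5 -0.8] op 1.0
[ 0.81  0.84 -1.03  1.85  0.87  0.99  0.98]
px [253.  187.9] A 227.0 cen [ 0.5131 -0.173 ] circ [ 512.6 -173.1] 20.8 rect [ 512.6 -173.1] [41.3  6.1] 1.4
[{'xyz': [0.5143, -0.1753, 0.0524], 'p': 0.96}]
pot
px [214.8 175. ] A 586.5 cen [ 0.5087 -0.2155] circ [ 509.3 -215.9] 16.5 rect [ 509.3 -215.7] [29.4 32.7] 58.7
```

View pics/w10.png

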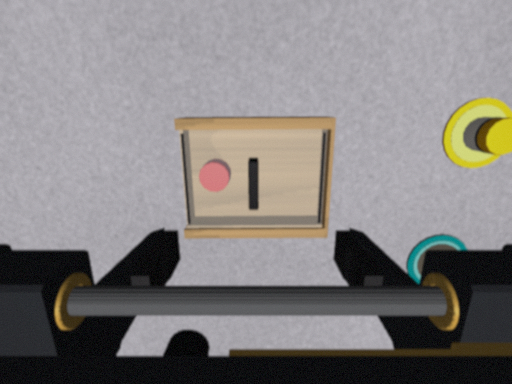

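View pics/w10z.png

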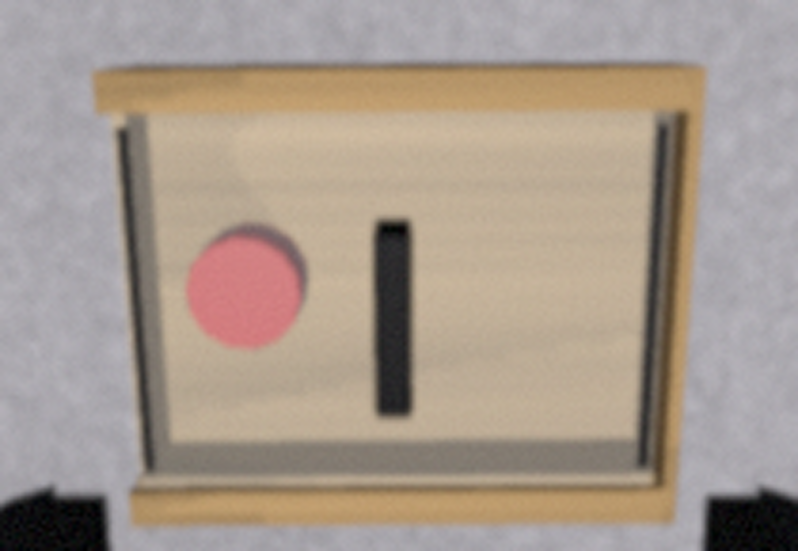

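carry_out(
  commands=[
    [0, -0.001, 0.03, 0, 0, 0],
    [0, -0.0015, 0.065, 0, 0, 0],
    [0, -0.0015, 0.1, 0, 0, 0],
    [0, -0.0015, 0.125, 0, 0, 0],
    [0, -0.0015, 0.138, 0, 0, 0],
    [0, -0.0015, 0.143, 0, 0, 0],
    [0, -0.0015, 0.146, 0, 0, 0],
    [0, -0.0015, 0.1475, 0, 0, 0],
    [0, -0.0015, 0.148, 0, 0, 0],
    [0, -0.0015, 0.148, 0, 0, 0],
    [0, -0.0015, 0.148, 0, 0, 0],
  ],
  fingers=139,
)

```text
clock: 19.95
tool_pos: [0.5117, -0.1723, 0.0419]
eef_rot: [-0.013, 1.0, -0.0, 0.0]
contact_force: [-0.0, 0.7, 0.7]
opening: 0.452
```

Run:
```python
from h import *
s=st()
p=wcam(r.snapshot('wrist'),s); show(p,'w11')
```

```text
t 19.95 pos [ 0.5117 -0.1723  0.0419] rpy [[-1.0, -0.026, 0.001], [-0.026, 1.0, -0.0], [-0.001, -0.0, -1.0]] F [-0.   0.7  0.7] op 0.452
```

View pics/w11.png

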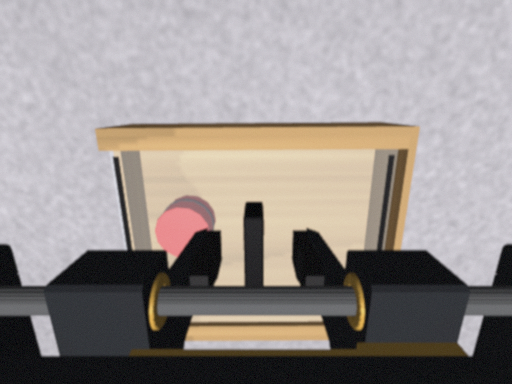

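carry_out(
  commands=[
    [0, 0, 0.0008, 0, 0, 0],
    [0, 0, 0.0008, 0, 0, 0],
    [0, 0, 0.0008, 0, 0, 0],
    [0, 0, 0.0008, 0, 0, 0],
    [0, 0, 0.0008, 0, 0, 0],
    [0, 0, 0.0008, 0, 0, 0],
  ],
  fingers=255,
  grip_force=30,
)

```text
clock: 20.6
tool_pos: [0.5114, -0.1723, 0.0405]
eef_rot: [-0.013, 1.0, -0.0, 0.0]
contact_force: [-0.3, -1.0, -0.7]
opening: 0.108
```

carry_out(
  commands=[
    [0, 0, -0.001, 0, 0, 0],
    [0, 0, -0.0012, 0, 0, 0],
    [0, -0.003, -0.0012, 0, 0, 0],
    [0, -0.008, -0.0012, 0, 0, 0],
    [0, -0.015, -0.0012, 0, 0, 0],
    [0, -0.022, -0.0012, 0, 0, 0],
    [0, -0.03, -0.0012, 0, 0, 0],
    [0, -0.03, -0.0012, 0, 0, 0],
  ],
)

```text
clock: 21.4
tool_pos: [0.5119, -0.2043, 0.0415]
eef_rot: [-0.012, 1.0, -0.001, -0.0]
contact_force: [-0.7, 0.2, -1.9]
opening: 0.111
```

Run:
```python
from h import *
s=st(); print(s['moment'])
p=wcam(r.snapshot('wrist'),s); show(p,'w12')
```

```text
t 21.4 pos [ 0.5119 -0.2043  0.0415] rpy [[-1.0, -0.023, -0.0], [-0.023, 1.0, -0.001], [0.0, -0.001, -1.0]] F [-0.7  0.2 -1.9] op 0.111
[ 0.09860662 -0.13003942  0.00828291]
```

View pics/w12.png

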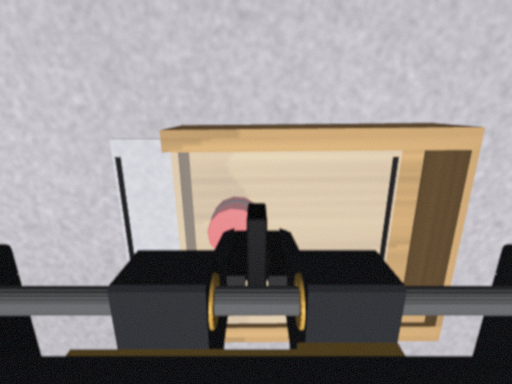

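carry_out(
  commands=[
    [0, -0.006, 0, 0, 0, 0],
    [0, -0.014, 0, 0, 0, 0],
    [0, -0.022, 0, 0, 0, 0],
    [0, -0.03, 0, 0, 0, 0],
    [0, -0.038, 0, 0, 0, 0],
    [0, -0.046, 0, 0, 0, 0],
    [0, -0.054, 0, 0, 0, 0],
    [0, -0.06, 0, 0, 0, 0],
  ],
)

```text
clock: 22.25
tool_pos: [0.5137, -0.2631, 0.0417]
eef_rot: [-0.013, 1.0, -0.0, -0.0]
contact_force: [-0.5, -0.1, -0.5]
opening: 0.11
```

carry_out(
  commands=[
    [0, -0.006, 0, 0, 0, 0],
    [0, -0.014, 0, 0, 0, 0],
    [0, -0.022, 0, 0, 0, 0],
    [0, -0.03, 0, 0, 0, 0],
    [0, -0.038, 0, 0, 0, 0],
    [0, -0.046, 0, 0, 0, 0],
    [0, -0.054, 0, 0, 0, 0],
    [0, -0.062, 0, 0, 0, 0],
    [0, -0.07, 0, 0, 0, 0],
    [0, -0.078, 0, 0, 0, 0],
    [0, -0.084, 0, 0, 0, 0],
    [0, -0.084, 0, 0, 0, 0],
  ],
)

```text
clock: 23.45
tool_pos: [0.5157, -0.3474, 0.0416]
eef_rot: [-0.012, 1.0, -0.0, -0.0]
contact_force: [-0.1, -0.3, -1.0]
opening: 0.112
```

Run:
```python
from h import *
s=st(); print(s['moment'],np.round(s['q'],2))
p=wcam(r.snapshot('wrist'),s); show(p,'w13')
row([.51,-.345,.2],181.5,s);row([.607,.288,.2],169.5,s)
```

```text
t 23.45 pos [ 0.5157 -0.3474  0.0416] rpy [[-1.0, -0.024, -0.0], [-0.024, 1.0, -0.001], [0.0, -0.001, -1.0]] F [-0.1 -0.3 -1. ] op 0.112
[ 0.05693931 -0.13543675  0.00598738] [ 0.97  1.11 -0.88  1.68  1.06  0.91  1.23]
[0.51, -0.345, 0.2] 181.5 -> [0.0057, 0.0024, -0.1584, -0.0391, -0.0042, -0.123]
[0.607, 0.288, 0.2] 169.5 -> [-0.1065, 0.6329, -0.1589, -0.0394, -0.0001, 11.877]
```

View pics/w13.png

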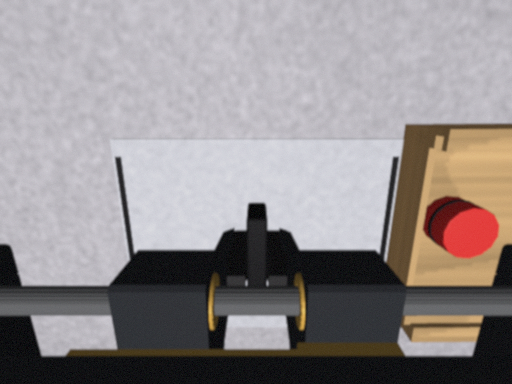

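carry_out(
  commands=[
    [0, 0, -0.01, 0, 0, 0],
    [0, 0, -0.03, 0, 0, 0],
    [0, 0, -0.06, 0, 0, 0],
    [0, 0, -0.09, 0, 0, 0],
    [0, 0, -0.12, 0, 0, 0],
    [0, 0, -0.145, 0, 0, 0],
    [0, 0.01, -0.157, 0, 0, 0],
    [-0.003, 0.03, -0.158, 0, 0, 0],
    [-0.008, 0.06, -0.158, 0, 0, 0],
    [-0.015, 0.095, -0.158, 0, 0, 0],
    [-0.022, 0.135, -0.158, 0, 0, 0],
    [-0.03, 0.175, -0.158, 0, 0, 0],
  ],
)

```text
clock: 24.7
tool_pos: [0.5407, -0.168, 0.2002]
eef_rot: [-0.013, 1.0, 0.0, -0.0]
contact_force: [0.1, -0.2, -0.9]
opening: 0.11
```

carry_out(
  commands=[
    [-0.007, 0.04, 0, 0, 0, 0],
    [-0.014, 0.08, 0, 0, 0, 1],
    [-0.021, 0.12, 0, 0, 0, 2],
    [-0.028, 0.16, 0, 0, 0, 3],
    [-0.035, 0.2, 0, 0, 0, 4],
    [-0.042, 0.24, 0, 0, 0, 5],
    [-0.049, 0.28, 0, 0, 0, 6],
    [-0.054, 0.31, 0, 0, 0, 7],
    [-0.057, 0.33, 0, 0, 0, 8],
    [-0.06, 0.34, 0, 0, 0, 9],
    [-0.06, 0.345, 0, 0, 0, 10],
    [-0.06, 0.345, 0, 0, 0, 11],
  ],
)

```text
clock: 25.9
tool_pos: [0.592, 0.1759, 0.1997]
eef_rot: [0.083, 0.997, -0.0, -0.0]
contact_force: [-0.5, -0.1, -1.1]
opening: 0.107
```

carry_out(
  commands=[
    [0, 0, 0, 0, 0, 0],
    [0, 0, 0, 0, 0, 0],
    [0, 0, 0, 0, 0, 0],
  ],
)

```text
clock: 26.2
tool_pos: [0.5926, 0.1748, 0.1996]
eef_rot: [0.084, 0.996, -0.0, -0.0]
contact_force: [0.6, -0.5, -0.8]
opening: 0.116
```

Run:
```python
from h import *
s=st(); print(s['moment'],np.round(s['q'],2))
p=wcam(r.snapshot('wrist'),s); show(p,'w14')
print(np.round([topx(p,(u,v),.004)[:2] for u in (0,256,511) for v in (0,150,230)],3).tolist())
row([.607,.288,.2],169.5,s)
t=r.snapshot('top');show(t,'t14')
```

```text
t 26.2 pos [0.5926 0.1748 0.1996] rpy [[-0.986, 0.167, -0.0], [0.167, 0.986, -0.001], [0.0, -0.001, -1.0]] F [ 0.6 -0.5 -0.8] op 0.116
[ 0.01302773 -0.11767242 -0.00936951] [ 0.11  0.87 -0.91  1.61  0.76  1.06  0.38]
[[0.369, -0.058], [0.516, -0.124], [0.615, -0.169], [0.413, 0.205], [0.567, 0.179], [0.67, 0.162], [0.457, 0.468], [0.618, 0.481], [0.726, 0.491]]
[0.607, 0.288, 0.2] 169.5 -> [0.0047, 0.114, -0.0005, -0.0401, -0.0006, 0.9008]
```

View pics/w14.png

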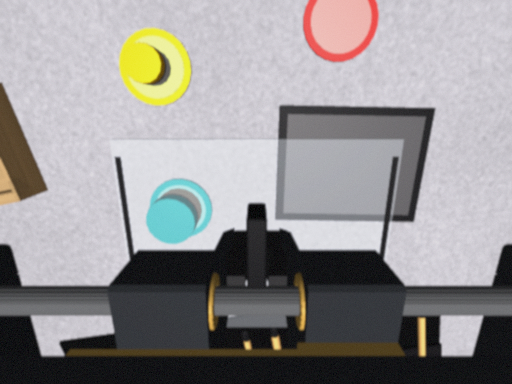

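Run:
```python
from h import *
im=cv2.imread('pics/w14.png'); cv2.imwrite('pics/w14z.png',cv2.resize(im[90:240,260:450],None,fx=4,fy=4,interpolation=cv2.INTER_CUBIC))
```

```text
(no output)
```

View pics/w14z.png

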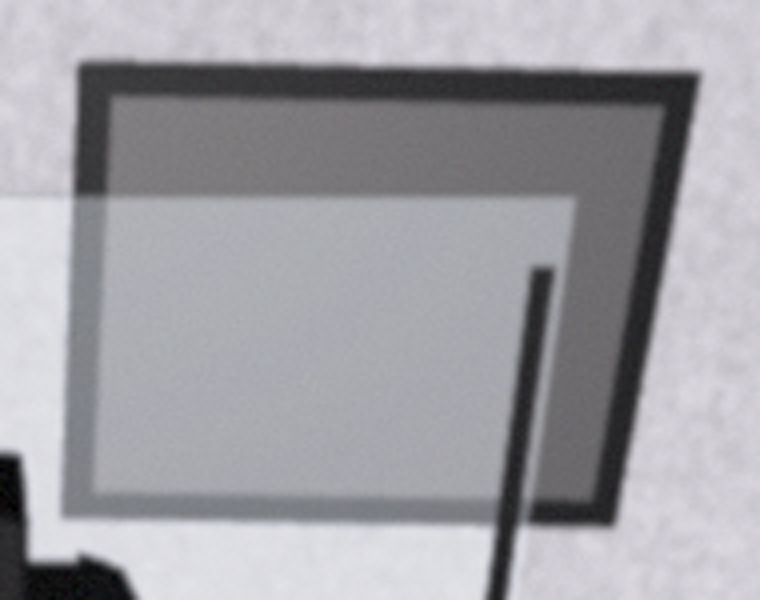

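Run:
```python
from h import *
s=st()
p=wcam(r.snapshot('wrist'),s)
f=lambda q,z: np.array([topx(p,((a+.5)/4-.5+260,(b+.5)/4-.5+90),z)[:2] for a,b in q])
for q in ([(79,63),(699,73),(614,525),(63,516)],[(109,95),(663,104),(594,502),(93,494)]):
    w=f(q,.004); e1=w[1]-w[0];e2=w[2]-w[3]
    print(np.round(w,4).tolist(),'mid',w.mean(0),np.degrees(np.arctan2(e1[1],e1[0])),np.degrees(np.arctan2(e2[1],e2[0])),np.linalg.norm(e1),np.linalg.norm(e2),cv2.minAreaRect((w*1000).astype(np.float32)))
    d1=w[3]-w[0];d2=w[2]-w[1];print(np.degrees(np.arctan2(d1[1],d1[0])),np.degrees(np.arctan2(d2[1],d2[0])))
z=s['tool_pos'][2]-.0025
# lid edge row: find by gradient
g=cv2.cvtColor(p['img'],cv2.COLOR_BGR2GRAY).astype(float)
pts=[]
for u in list(range(125,270,5))+list(range(285,395,5)):
    col=cv2.GaussianBlur(g,(9,1),0)[130:148,u]; d=np.abs(np.diff(col)); k=d.argmax(); pts.append((u,130.5+k))
pts=np.array(pts,np.float32); vx,vy,x0,y0=cv2.fitLine(pts,cv2.DIST_HUBER,0,.01,.01).ravel(); print(vx,vy,x0,y0)
a=topx(p,(112,y0+vy/vx*(112-x0)),z);b=topx(p,(405,y0+vy/vx*(405-x0)),z);print(a,b,np.degrees(np.arctan2(b[1]-a[1],b[0]-a[0])),np.linalg.norm(b-a),(a+b)/2)
Rm=R.from_quat(s['eef_rot']).as_matrix();print('tool y dir',np.degrees(np.arctan2(Rm[1,1],Rm[0,1])))
print('lid rel to tool', [Rm.T@(q-s['tool_pos']) for q in (a,b)])
```

```text
t 26.3 pos [0.5925 0.1754 0.1997] rpy [[-0.986, 0.166, -0.0], [0.166, 0.986, -0.0], [-0.0, -0.0, -1.0]] F [-0.2 -0.7 -0.1] op 0.11
[[0.5211, 0.2148], [0.5536, 0.3907], [0.6916, 0.3653], [0.6588, 0.1896]] mid [0.60628383 0.29009342] 79.56006654427567 79.42709520280411 0.17890594775528035 0.17866556634280947 ((606.3748779296875, 290.01544189453125), (178.91183471679688, 140.36260986328125), 79.56006622314453)
-10.338914450413567 -10.437532459686834
[[0.5314, 0.2221], [0.5606, 0.3805], [0.6825, 0.359], [0.6529, 0.2003]] mid [0.60683397 0.2904521 ] 79.54614119152195 79.45619287507088 0.16109796388147893 0.16145495118428765 ((606.9124755859375, 290.52838134765625), (162.06683349609375, 123.73887634277344), 79.54613494873047)
-10.169864793747953 -10.005246927493335
0.9999864 -0.005213382 243.0 139.1
[0.52212782 0.11179055 0.19718433] [0.54657711 0.26166693 0.19718433] 80.73496545022482 0.15185749567245554 [0.53435246 0.18672874 0.19718433]
tool y dir 80.43620936514907
lid rel to tool [array([ 0.05887235, -0.07439706,  0.00251942]), array([0.05966418, 0.07745837, 0.00247676])]
```

carry_out(
  commands=[
    [0.001, 0.02, 0, 0, 0, 0.4],
    [0.002, 0.05, 0, 0, 0, 0.9],
    [0.0035, 0.08, 0.005, 0, 0, 0.9],
    [0.0045, 0.1, 0.02, 0, 0, 0.9],
    [0.005, 0.112, 0.05, 0, 0, 0.9],
    [0.005, 0.115, 0.08, 0, 0, 0.9],
    [0.005, 0.115, 0.11, 0, 0, 0.9],
    [0.005, 0.115, 0.13, 0, 0, 0.9],
    [0.005, 0.115, 0.14, 0, 0, 0.9],
    [0.005, 0.115, 0.14, 0, 0, 0.9],
    [0.005, 0.115, 0.14, 0, 0, 0.9],
    [0.005, 0.115, 0.14, 0, 0, 0.9],
  ],
)

```text
clock: 27.55
tool_pos: [0.6074, 0.291, 0.0614]
eef_rot: [0.091, 0.996, 0.001, 0.001]
contact_force: [-0.4, -0.4, -0.6]
opening: 0.108
```

Run:
```python
from h import *
s=st()
p=wcam(r.snapshot('wrist'),s);show(p,'w15')
row([.6066,.2895,.06],169.5)
```

```text
t 27.55 pos [0.6074 0.291  0.0614] rpy [[-0.983, 0.181, 0.002], [0.181, 0.983, 0.002], [-0.002, 0.002, -1.0]] F [-0.4 -0.4 -0.6] op 0.108
[0.6066, 0.2895, 0.06] 169.5 -> [0.0005, -0.0014, 0.0013, 0.1, 0.1013, 0.061]
```

View pics/w15.png

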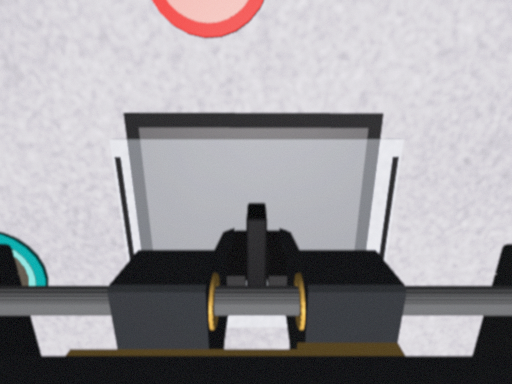

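carry_out(
  commands=[
    [0, -0.0015, 0.008, 0, 0, 0],
    [0, -0.0015, 0.018, 0, 0, 0],
    [0, -0.0015, 0.028, 0, 0, 0],
    [0, -0.0015, 0.034, 0, 0, 0],
    [0, -0.0015, 0.036, 0, 0, 0],
    [0, -0.0015, 0.036, 0, 0, 0],
    [0, -0.0015, 0.036, 0, 0, 0],
  ],
)

```text
clock: 28.3
tool_pos: [0.6064, 0.2891, 0.0239]
eef_rot: [0.091, 0.996, 0.0, 0.0]
contact_force: [0.4, 0.2, -0.8]
opening: 0.11
```

Run:
```python
from h import *
s=st()
p=wcam(r.snapshot('wrist'),s);show(p,'w16')
cv2.imwrite('pics/w16z.png',cv2.resize(p['img'][110:260,96:416],None,fx=2.5,fy=4,interpolation=cv2.INTER_CUBIC))
row([.6066,.2895,.0105],169.5)
```

```text
t 28.3 pos [0.6064 0.2891 0.0239] rpy [[-0.984, 0.181, 0.0], [0.181, 0.984, 0.0], [-0.0, 0.0, -1.0]] F [ 0.4  0.2 -0.8] op 0.11
[0.6066, 0.2895, 0.0105] 169.5 -> [-0.0, 0.0004, 0.0136, 0.0329, 0.0249, 0.0783]
```

View pics/w16z.png

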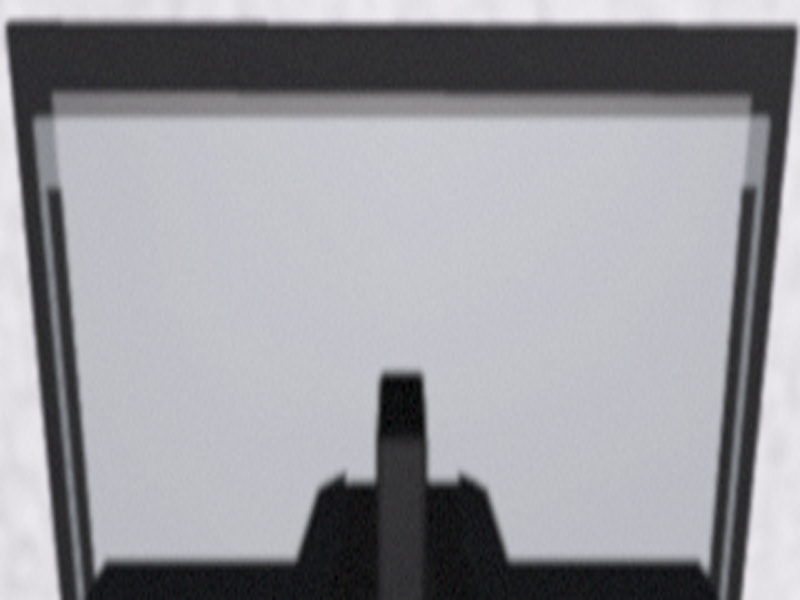

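Run:
```python
from h import *
s=st()
p=wcam(r.snapshot('wrist'),s)
Rm=R.from_quat(s['eef_rot']).as_matrix()
for n,v,z in (('lid',138.5,s['tool_pos'][2]-.0025),('panel',132.6,.004),('mat',115.6,.004)):
    print(n,Rm.T@(topx(p,(256.4,v),z)-s['tool_pos']))
st()
```

```text
t 28.35 pos [0.6065 0.2891 0.0241] rpy [[-0.984, 0.181, 0.001], [0.181, 0.984, 0.0], [-0.0, 0.001, -1.0]] F [ 1.2 -0.1 -1.5] op 0.111
lid [0.05954382 0.00047706 0.00247433]
panel [0.06105899 0.00048727 0.02003642]
mat [0.07050346 0.00048666 0.0200323 ]
t 28.4 pos [0.6065 0.2891 0.0241] rpy [[-0.984, 0.181, 0.001], [0.181, 0.984, 0.001], [-0.001, 0.001, -1.0]] F [-0.4  0.6 -0.9] op 0.107
```

carry_out(
  commands=[
    [0, 0, 0.003, 0, 0, 0],
    [0, 0, 0.006, 0, 0, 0],
    [0, 0, 0.009, 0, 0, 0],
    [0, 0, 0.0105, 0, 0, 0],
    [0, 0, 0.0115, 0, 0, 0],
    [0, 0, 0.012, 0, 0, 0],
    [0, 0, 0.0125, 0, 0, 0],
    [0, 0, 0.0125, 0, 0, 0],
  ],
)

```text
clock: 29.2
tool_pos: [0.6063, 0.2888, 0.0112]
eef_rot: [0.091, 0.996, -0.0, 0.0]
contact_force: [0.1, -0.2, -1.2]
opening: 0.113
```

carry_out(
  commands=[
    [0, 0, 0.0004, 0, 0, 0],
    [0, 0, 0.0008, 0, 0, 0],
    [0, 0, 0.0008, 0, 0, 0],
  ],
)

```text
clock: 29.5
tool_pos: [0.6063, 0.2888, 0.0106]
eef_rot: [0.091, 0.996, 0.0, 0.0]
contact_force: [-0.4, 0.2, 1.4]
opening: 0.112
```

carry_out(
  commands=[
    [0, 0, 0.0002, 0, 0, 0],
    [0, 0, 0.0002, 0, 0, 0],
  ],
)

```text
clock: 29.7
tool_pos: [0.6063, 0.2888, 0.0106]
eef_rot: [0.091, 0.996, -0.0, 0.0]
contact_force: [-0.6, -0.5, 2.1]
opening: 0.108
```

carry_out(
  commands=[
    [0, 0, 0, 0, 0, 0],
    [0, 0, 0, 0, 0, 0],
    [0, 0, 0, 0, 0, 0],
    [0, 0, 0, 0, 0, 0],
    [0, 0, -0.006, 0, 0, 0],
    [0, 0, -0.02, 0, 0, 0],
    [0, 0, -0.05, 0, 0, 0],
    [0, 0, -0.09, 0, 0, 0],
    [0, 0, -0.13, 0, 0, 0],
    [0, 0, -0.17, 0, 0, 0],
    [0, 0, -0.18, 0, 0, 0],
    [0, 0, -0.18, 0, 0, 0],
  ],
  fingers=139,
)

```text
clock: 30.9
tool_pos: [0.6071, 0.2898, 0.1933]
eef_rot: [0.091, 0.996, 0.001, 0.002]
contact_force: [0.1, -0.1, -0.3]
opening: 0.453
```

Run:
```python
from h import *
s=st()
p=wcam(r.snapshot('wrist'),s);show(p,'w17')
row([.51,-.216,.19],91.4)
```

```text
t 30.9 pos [0.6071 0.2898 0.1933] rpy [[-0.984, 0.181, 0.004], [0.181, 0.984, 0.002], [-0.004, 0.003, -1.0]] F [ 0.1 -0.1 -0.3] op 0.453
[0.51, -0.216, 0.19] 91.4 -> [0.0036, -0.5138, 0.0009, 0.0698, 0.0538, 78.1811]
```

View pics/w17.png

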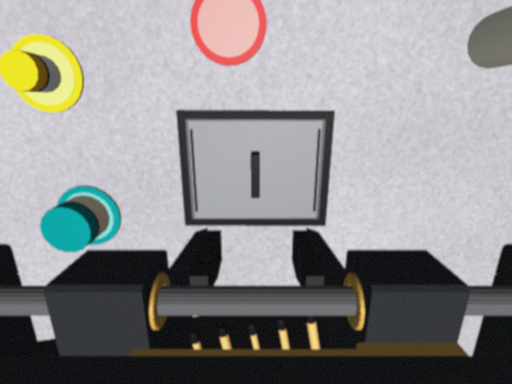

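carry_out(
  commands=[
    [0, -0.02, 0, 0, 0, 3],
    [0, -0.055, 0, 0, 0, 9],
    [0, -0.1, 0, 0, 0, 16],
    [0, -0.15, 0, 0, 0, 24],
    [0, -0.2, 0, 0, 0, 32],
    [0.001, -0.25, 0, 0, 0, 40],
    [0.001, -0.3, 0, 0, 0, 48],
    [0.002, -0.35, 0, 0, 0, 56],
    [0.002, -0.4, 0, 0, 0, 63],
    [0.003, -0.45, 0, 0, 0, 70],
    [0.0035, -0.49, 0, 0, 0, 76],
    [0.0036, -0.514, 0, 0, 0, 78.2],
  ],
  fingers=104,
)

```text
clock: 32.15
tool_pos: [0.5067, -0.2206, 0.1882]
eef_rot: [0.701, 0.713, -0.002, -0.001]
contact_force: [0.4, 0.3, -0.4]
opening: 0.591
```

carry_out(
  commands=[
    [0, 0, 0, 0, 0, 0],
    [0, 0, 0, 0, 0, 0],
    [0, 0, 0, 0, 0, 0],
    [0, 0, 0, 0, 0, 0],
  ],
)

```text
clock: 32.55
tool_pos: [0.5101, -0.214, 0.19]
eef_rot: [0.697, 0.717, 0.0, -0.0]
contact_force: [-0.5, 0.5, 0.6]
opening: 0.593
```

Run:
```python
from h import *
s=st()
p=wcam(r.snapshot('wrist'),s);show(p,'w18')
blobs(p,[165,60,60],[180,255,255],.030);blobs(p,[0,90,60],[10,255,255],.030)
print(r.spot_point(p,'coral_pot_mid')[:2])
```

```text
t 32.55 pos [ 0.5101 -0.214   0.19  ] rpy [[-0.028, 1.0, -0.0], [1.0, 0.028, 0.001], [0.001, -0.0, -1.0]] F [-0.5  0.5  0.6] op 0.593
px [257.5 179.5] A 724.0 cen [ 0.511  -0.2155] circ [ 510.6 -215.3] 18.4 rect [ 511.  -215.2] [32.4 36.6] 1.6
[{'xyz': [0.5091, -0.2192, 0.0168], 'p': 0.61}]
```

View pics/w18.png

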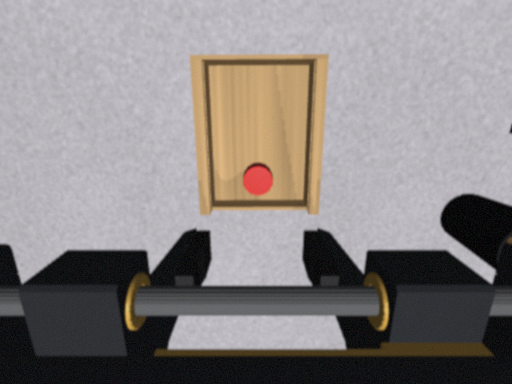

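carry_out(
  commands=[
    [-0.0015, 0.001, 0.03, 0, 0, 0],
    [-0.0015, 0.001, 0.065, 0, 0, 0],
    [-0.0015, 0.001, 0.1, 0, 0, 0],
    [-0.0015, 0.001, 0.12, 0, 0, 0],
    [-0.0015, 0.001, 0.135, 0, 0, 0],
    [-0.0015, 0.001, 0.15, 0, 0, 0],
    [-0.0015, 0.001, 0.163, 0, 0, 0],
    [-0.0015, 0.001, 0.172, 0, 0, 0],
    [-0.0015, 0.001, 0.178, 0, 0, 0],
    [-0.0015, 0.001, 0.181, 0, 0, 0],
    [-0.0015, 0.001, 0.181, 0, 0, 0],
    [-0.0015, 0.001, 0.181, 0, 0, 0],
  ],
)

```text
clock: 33.85
tool_pos: [0.5111, -0.2177, 0.0096]
eef_rot: [0.699, 0.716, 0.0, 0.0]
contact_force: [1.3, 0.3, -0.8]
opening: 0.59
```

carry_out(
  commands=[
    [0, 0, 0, 0, 0, 0],
    [0, 0, 0, 0, 0, 0],
    [0, 0, 0, 0, 0, 0],
    [0, 0, 0, 0, 0, 0],
    [0, 0, 0, 0, 0, 0],
  ],
  fingers=255,
  grip_force=12,
)

```text
clock: 34.35
tool_pos: [0.511, -0.2176, 0.0095]
eef_rot: [0.699, 0.716, 0.0, 0.0]
contact_force: [1.0, 0.0, 3.2]
opening: 0.379
```

Run:
```python
from h import *
s=st()
p=wcam(r.snapshot('wrist'),s);show(p,'w19')
```

```text
t 34.35 pos [ 0.511  -0.2176  0.0095] rpy [[-0.024, 1.0, 0.0], [1.0, 0.024, -0.0], [-0.0, 0.0, -1.0]] F [1.  0.  3.2] op 0.379
```

View pics/w19.png

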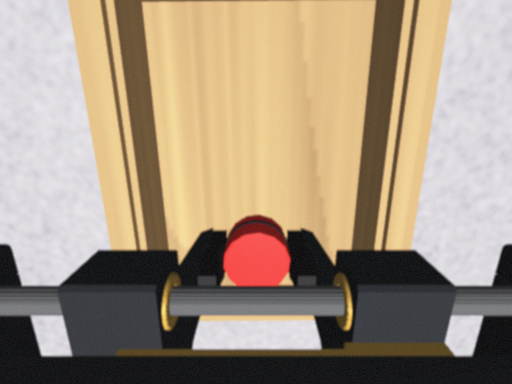

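carry_out(
  commands=[
    [0, 0, -0.005, 0, 0, 0],
    [0, 0, -0.015, 0, 0, 0],
    [0, 0, -0.035, 0, 0, 0],
    [0, 0, -0.065, 0, 0, 0],
    [0, 0, -0.1, 0, 0, 0],
    [0, 0, -0.135, 0, 0, 0],
    [0, 0, -0.165, 0, 0, 0],
    [0, 0, -0.18, 0, 0, 0],
    [0, 0, -0.18, 0, 0, 0],
  ],
)

```text
clock: 35.3
tool_pos: [0.5121, -0.2178, 0.192]
eef_rot: [0.699, 0.715, 0.001, 0.002]
contact_force: [-0.1, -1.3, -1.2]
opening: 0.381
```

Run:
```python
from h import *
s=st()
row([.4475,.288,.19],91.4)
```

```text
t 35.3 pos [ 0.5121 -0.2178  0.192 ] rpy [[-0.024, 1.0, 0.005], [1.0, 0.024, -0.001], [-0.002, 0.005, -1.0]] F [-0.1 -1.3 -1.2] op 0.381
[0.4475, 0.288, 0.19] 91.4 -> [0.5072, -0.0525, 0.0009, 0.2665, 0.0919, -0.0323]
```

carry_out(
  commands=[
    [0.02, -0.002, 0, 0, 0, 0],
    [0.06, -0.006, 0, 0, 0, 0],
    [0.105, -0.011, 0, 0, 0, 0],
    [0.15, -0.015, 0, 0, 0, 0],
    [0.195, -0.02, 0, 0, 0, 0],
    [0.24, -0.025, 0, 0, 0, 0],
    [0.285, -0.03, 0, 0, 0, 0],
    [0.33, -0.034, 0, 0, 0, 0],
    [0.375, -0.039, 0, 0, 0, 0],
    [0.42, -0.043, 0, 0, 0, 0],
    [0.455, -0.047, 0, 0, 0, 0],
    [0.48, -0.05, 0, 0, 0, 0],
  ],
)

```text
clock: 36.5
tool_pos: [0.4477, 0.264, 0.1885]
eef_rot: [0.697, 0.717, -0.0, -0.001]
contact_force: [0.1, 0.2, 0.0]
opening: 0.379
```

carry_out(
  commands=[
    [0.015, -0.001, 0, 0, 0, 0],
    [0.022, -0.002, 0, 0, 0, 0],
    [0.026, -0.0025, 0, 0, 0, 0],
    [0.026, -0.0025, 0, 0, 0, 0],
    [0.026, -0.0025, 0, 0, 0, 0],
    [0.026, -0.0025, 0, 0, 0, 0],
  ],
)

```text
clock: 37.1
tool_pos: [0.4466, 0.2857, 0.1891]
eef_rot: [0.699, 0.715, -0.0, 0.0]
contact_force: [0.6, 0.3, -0.8]
opening: 0.382
```

Run:
```python
from h import *
s=st()
p=wcam(r.snapshot('wrist'),s);show(p,'w20')
print('coaster');blobs(p,[165,60,60],[180,255,255],.004);blobs(p,[0,50,60],[10,255,255],.004)
print('held');blobs(p,[165,60,60],[180,255,255],s['tool_pos'][2]+.0205);blobs(p,[0,50,60],[10,255,255],s['tool_pos'][2]+.0205)
st()
```

```text
t 37.1 pos [0.4466 0.2857 0.1891] rpy [[-0.022, 1.0, 0.0], [1.0, 0.022, -0.001], [-0.001, 0.0, -1.0]] F [ 0.6  0.3 -0.8] op 0.382
coaster
px [256.3 256.5] A 3348.5 cen [0.4485 0.1738] circ [450.7 171.3] 50.8 rect [448.1 175.1] [89.8 92. ] 1.3
px [258.2 219.5] A 51.0 cen [0.4497 0.2258] circ [451.  217.7] 25.5 rect [451.7 224. ] [12.6 51. ] 83.6
px [256.9 167.8] A 3217.5 cen [0.4466 0.2918] circ [446.8 290.4] 39.4 rect [446.6 290.7] [77.3 77.2] 48.2
held
px [256.3 256.5] A 3348.5 cen [0.4461 0.2899] circ [447. 289.] 19.3 rect [446.  290.4] [34.1 35. ] 1.3
px [258.2 219.5] A 51.0 cen [0.4466 0.3097] circ [447.1 306.6] 9.7 rect [447.4 309. ] [ 4.8 19.4] 83.6
px [256.9 167.8] A 3217.5 cen [0.4454 0.3348] circ [445.5 334.3] 15.0 rect [445.4 334.4] [29.4 29.3] 48.2
t 37.15 pos [0.4465 0.286  0.1892] rpy [[-0.023, 1.0, 0.0], [1.0, 0.023, -0.001], [-0.001, 0.0, -1.0]] F [ 0.6 -0.3 -0.9] op 0.379
```

View pics/w20.png

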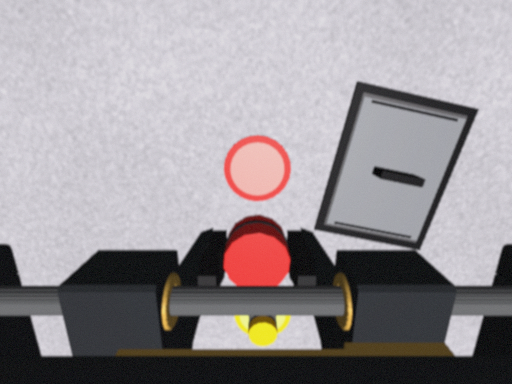

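Run:
```python
from h import *
s=st()
p=wcam(r.snapshot('wrist'),s)
im=p['img'][205:300,200:312]; cv2.imwrite('pics/w20z.png',cv2.resize(im,None,fx=6,fy=6,interpolation=cv2.INTER_CUBIC))
m=(p['img'][:,:,2]>195)&(p['img'][:,:,1]<110)
m[:205]=0;m[:,:200]=0;m[:,312:]=0
for v in range(222,300,3):
    u=np.where(m[v])[0]
    if len(u): print(v,u.min(),u.max(),len(u))
z=s['tool_pos'][2]+.0205
c,_=cv2.findContours(m[:290].astype(np.uint8),cv2.RETR_EXTERNAL,cv2.CHAIN_APPROX_NONE);c=max(c,key=len)[:,0]
c=c[c[:,1]<285]
P=np.array([topx(p,q.astype(float),z)[:2] for q in c])
A=np.c_[2*P,np.ones(len(P))];sol=np.linalg.lstsq(A,(P**2).sum(1),rcond=None)[0];print(sol[:2],np.sqrt(sol[2]+sol[:2]@sol[:2]))
```

```text
t 37.15 pos [0.4465 0.286  0.1892] rpy [[-0.023, 1.0, 0.0], [1.0, 0.023, -0.001], [-0.001, 0.0, -1.0]] F [ 0.6 -0.3 -0.9] op 0.379
234 250 263 14
237 241 273 33
240 236 277 42
243 232 280 49
246 230 284 55
249 228 285 58
252 226 286 61
255 225 287 63
258 225 289 65
261 224 289 66
264 224 288 65
267 224 288 65
270 225 288 64
273 228 286 59
276 229 284 56
279 231 281 51
282 234 279 46
[0.44617653 0.28758422] 0.01548859389341909
```

View pics/w20z.png

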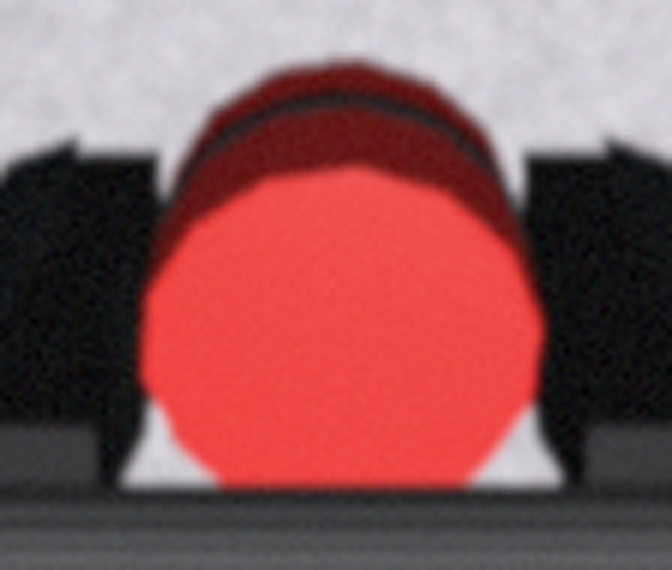

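carry_out(
  commands=[
    [0.0035, 0.0005, 0.03, 0, 0, 0],
    [0.0035, 0.0005, 0.07, 0, 0, 0],
    [0.0035, 0.0005, 0.11, 0, 0, 0],
    [0.0035, 0.0005, 0.14, 0, 0, 0],
    [0.0035, 0.0005, 0.158, 0, 0, 0],
    [0.0035, 0.0005, 0.168, 0, 0, 0],
    [0.0035, 0.0005, 0.173, 0, 0, 0],
    [0.0035, 0.0005, 0.176, 0, 0, 0],
    [0.0035, 0.0005, 0.1775, 0, 0, 0],
    [0.0035, 0.0005, 0.178, 0, 0, 0],
    [0.0035, 0.0005, 0.178, 0, 0, 0],
    [0.0035, 0.0005, 0.178, 0, 0, 0],
  ],
)

```text
clock: 38.4
tool_pos: [0.4468, 0.2907, 0.0116]
eef_rot: [0.699, 0.716, 0.0, 0.0]
contact_force: [0.2, -1.0, -0.6]
opening: 0.382
```

carry_out(
  commands=[
    [0, 0, 0.0004, 0, 0, 0],
    [0, 0, 0.0008, 0, 0, 0],
    [0, 0, 0.0008, 0, 0, 0],
  ],
)

```text
clock: 38.7
tool_pos: [0.4465, 0.2905, 0.0104]
eef_rot: [0.699, 0.716, -0.0, 0.0]
contact_force: [-0.2, 0.0, -0.2]
opening: 0.38
```

carry_out(
  commands=[
    [-0.001, 0, 0.0003, 0, 0, 0],
    [-0.001, 0, 0.0006, 0, 0, 0],
    [-0.001, 0, 0.0009, 0, 0, 0],
    [-0.001, 0, 0.0009, 0, 0, 0],
  ],
)

```text
clock: 39.1
tool_pos: [0.4466, 0.2894, 0.0095]
eef_rot: [0.699, 0.716, -0.0, 0.0]
contact_force: [-0.4, -0.4, 1.4]
opening: 0.376
```

carry_out(
  commands=[
    [0, 0, 0.0003, 0, 0, 0],
    [0, 0, 0.0003, 0, 0, 0],
  ],
)

```text
clock: 39.3
tool_pos: [0.4466, 0.2894, 0.0095]
eef_rot: [0.699, 0.716, -0.0, 0.0]
contact_force: [-0.4, -1.0, 5.1]
opening: 0.384
```

Contact confirmed; release and rise.

carry_out(
  commands=[
    [0, 0, -0.0003, 0, 0, 0],
    [0, 0, -0.0003, 0, 0, 0],
    [0, 0, -0.0003, 0, 0, 0],
    [0, 0, -0.0003, 0, 0, 0],
    [0, 0, -0.005, 0, 0, 0],
    [0, 0, -0.02, 0, 0, 0],
    [0, 0, -0.05, 0, 0, 0],
    [0, 0, -0.09, 0, 0, 0],
    [0, 0, -0.13, 0, 0, 0],
    [0, 0, -0.17, 0, 0, 0],
    [0, 0, -0.18, 0, 0, 0],
    [0, 0, -0.18, 0, 0, 0],
  ],
  fingers=100,
)

```text
clock: 40.5
tool_pos: [0.4474, 0.29, 0.1908]
eef_rot: [0.699, 0.715, 0.002, 0.0]
contact_force: [-0.5, -0.5, -1.3]
opening: 0.609
```

carry_out(
  commands=[
    [-0.02, 0.02, -0.02, 0, 0, 0],
    [-0.04, 0.04, -0.05, 0, 0, 0],
    [-0.05, 0.05, -0.08, 0, 0, 0],
    [-0.05, 0.05, -0.1, 0, 0, 0],
    [-0.05, 0.05, -0.1, 0, 0, 0],
    [-0.05, 0.05, -0.1, 0, 0, 0],
    [-0.05, 0.05, -0.1, 0, 0, 0],
  ],
)

```text
clock: 41.2
tool_pos: [0.4965, 0.2403, 0.2871]
eef_rot: [0.698, 0.716, -0.002, -0.0]
contact_force: [0.3, 0.4, 0.8]
opening: 0.613
```

Run:
```python
from h import *
s=st()
p=wcam(r.snapshot('wrist'),s);show(p,'w21')
t=r.snapshot('top');show(t,'t21');c=r.snapshot('scene');show(c,'s21')
for q in (p,t,c):
  for l in ['gold_jar_mid','gold_place','teal_jar_mid','teal_place','coral_pot_mid','coral_place','lid_bar','lid_place','lotion_mid']:
    print(l,[(np.round(d['xyz'],4).tolist(),round(d['p'],2)) for d in r.spot_point(q,l)[:1]])
cv2.imwrite('pics/s21z.png',cv2.resize(c['img'][130:290,180:380],None,fx=3.7,fy=3.7,interpolation=cv2.INTER_CUBIC))
```

```text
t 41.2 pos [0.4965 0.2403 0.2871] rpy [[-0.025, 1.0, -0.003], [1.0, 0.025, -0.002], [-0.002, -0.003, -1.0]] F [0.3 0.4 0.8] op 0.613
gold_jar_mid [([0.4638, 0.0816, 0.0233], 0.78)]
gold_place [([0.4623, 0.0834, 0.0026], 0.65)]
teal_jar_mid []
teal_place []
coral_pot_mid [([0.4422, 0.2899, 0.017], 0.86)]
coral_place [([0.4482, 0.2916, 0.0008], 0.94)]
lid_bar [([0.6063, 0.2884, 0.0222], 0.56)]
lid_place []
lotion_mid []
gold_jar_mid []
gold_place []
teal_jar_mid [([0.6259, 0.0717, 0.025], 0.5)]
teal_place [([0.6305, 0.0667, 0.0084], 0.64)]
coral_pot_mid []
coral_place [([0.4489, 0.2917, 0.0044], 0.48)]
lid_bar []
lid_place []
lotion_mid [([0.5126, 0.5625, 0.0665], 0.61)]
gold_jar_mid [([0.4574, 0.0804, 0.0226], 0.6)]
gold_place [([0.4518, 0.0831, 0.0049], 0.91)]
teal_jar_mid [([0.6245, 0.0727, 0.0271], 0.78)]
teal_place [([0.6272, 0.0724, 0.0007], 0.59)]
coral_pot_mid [([0.4446, 0.2887, 0.0178], 0.66)]
coral_place [([0.4463, 0.2911, 0.0046], 0.56)]
lid_bar [([0.6075, 0.2856, 0.0224], 0.89)]
lid_place []
lotion_mid [([0.5111, 0.5641, 0.0676], 0.67)]
```

View pics/w21.png

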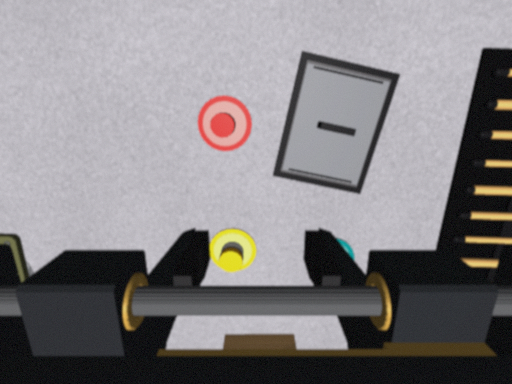

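View pics/s21z.png

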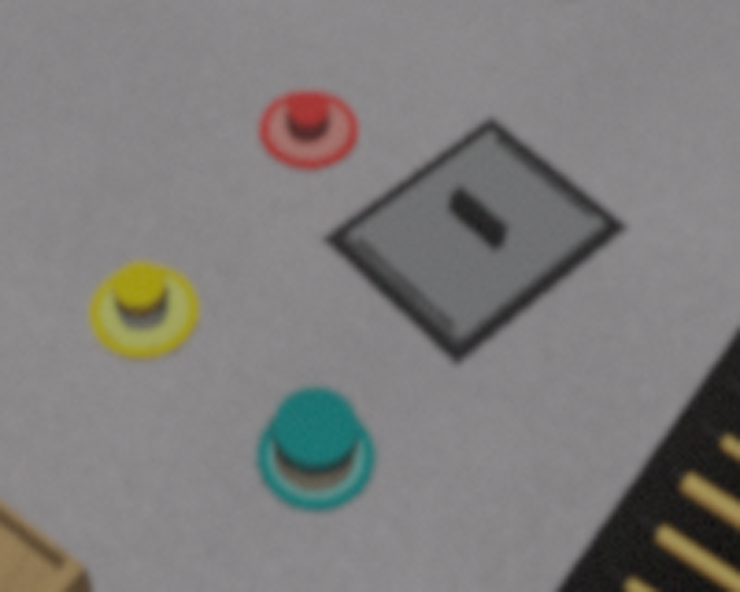

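View pics/t21.png

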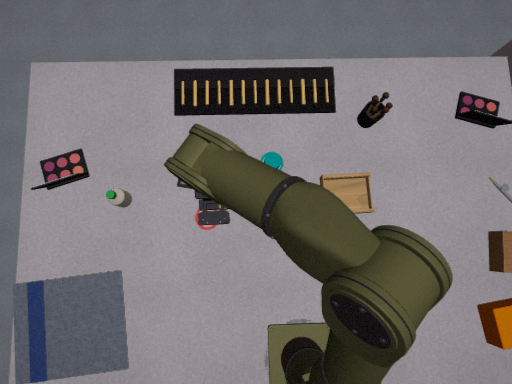

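Run:
```python
from h import *
st(); print(r.finish_job())
```

```text
t 42.7 pos [0.4978 0.2408 0.2892] rpy [[-0.024, 1.0, 0.0], [1.0, 0.024, -0.0], [-0.0, 0.0, -1.0]] F [-0.9  0.3 -0.3] op 0.61
the job is handed in; nothing more can be done
None
```

I took the kit apart in the order asked and handed the job in at 42.7 s of the 112 s allowed. No verdict comes back.

- **Order:** the gold jar, then the teal jar, each went on its own coaster. I then slid the lid about 175 mm out of the tracks and laid it on the mat, bar up, and last put the coral pot on the coral coaster. Each piece was lowered until it just touched (2–11 N) and let go before the next.
- **Position checks:** the last wrist and scene pictures show all three coasters and the mat holding their pieces, upright and centred. Before I lowered the lid, the wrist picture put it within about 0.5 mm and 0.3° of the mat's middle. The lotion bottle reads where it stood at the start, to within 3 mm.
- **Disagreements:** the last network readings put the pot 3–6 mm from its coaster's middle, and the gold jar 2–6 mm from its own. Those readings scatter by about 4 mm. My own wrist measurements when setting them down gave about 1 mm, so I trusted those. In the last pictures the networks missed some things, among them the mat; the lid's final position rests on the picture itself.
- **At hand-in:** the arm was well above everything and touching nothing.

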